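Re-set a ratchet carving easel to its second notch

ROBOT

A 6-joint arm with a two-finger parallel gripper is mounted at the origin on a cart in front of the work surface, level with it; the furniture and walls round the work are solid. World frame = base frame: x ahead of the robot, y to its left, z up, the work surface at z = 0. Lengths are in m, angles in rad, forces in N, time in s.
With the tool pointing down it reaches from about 0.35 to 0.775 m from the base axis. Payload 5.5 kg.
Tool frame: the origin (TCP) lies on the mounting face of the last link; the fingertips stand 173 mm ahead of it and the grasp point (between the pads) lies 155 mm ahead of it; z points along the fingers, y is the direction in which the jaws open and shut (so a half turn about z gives the same grasp; the last joint's range is limited). The gripper opens to 85 mm and grips with 20 to 120 N. Pads are 22 mm wide; open, the fingers measure 114 mm over their backs; the gripper's body (76 mm by 85 mm) begins 54 mm behind the grasp point. The pads swing forward as they close: fully open they stand 13 mm farther back than shut.
Start: joints at [1.192, 0.313, 0.046, 1.304, 0, 1.431], TCP at [0.136, 0.559, 0.405] pointing down, gripper open.
Joint ranges: [-2.76, 2.76], [-0.86, 1.69], [-1.03, 1.26], [-2.2, 2.34], [-1.47, 1.5], [-3.14, 3.14]. Speed limits (rad/s): [2.57, 2.57, 3.14, 3.14, 3.14, 3.14].

INTERFACE

Orientations are given as a unit quaternion [w, x, y, z].
In Python, from workcell import get_state, eyes, env gives the robot as it stands. The module is installed in compiled form; this text tells all that it offers.
- The arm moves only by the tool carry_out, never from a script. Its argument "motion" is a list of rows, each an object of numbers: "jaw": the opening, from -1 (shut) to 1 (fully open); "tx", "ty", "tz": the shift along the tool's x, y, z in cm; "wx", "wy", "wz": the turn, a rotation vector about the tool's x, y, z in degrees. In form: [{"jaw": .., "tx": .., "ty": .., "tz": .., "wx": .., "wy": .., "wz": ..}, ...]. A call has 1 to 20 rows; each row shifts and turns the commanded pose from where the row before left it, along the tool's axes as they then stand; what a row does not reach is not made up. A row lasts 1/8 s, in which the tool goes at most 62.5 mm and 10.7 degrees, less where a joint would pass 70% of its speed; a pose out of reach is approached as far as the arm can. A call with a gripper value outside its range is refused whole. The fingers move at their own pace and stop on an object; "force" is the grip in N (left out, the last holds). Time passes only in rows, so rows that do not move let the fingers close. It gives the time, the measured TCP pose, the force and the opening at its end, in the units of the state.
- get_state(): the state, without advancing time (a new reading comes with each control period).
- eyes.read_camera(name): name is "scene" or "top" or "wrist"; returns the picture (400x640x3 uint8, blue, green, red); there is no depth.
- eyes.calibration(name): a dict with "K" (3x3 intrinsics, pixels), "camera_from_world" (4x4, takes a point from world to camera coordinates). Camera axes: x right, y up, looking along -z (the intrinsics and any distortion apply to the point x, -y, -z); pixel columns grow to the right and rows downward; lengths in m; the calibration is good to about 2 mm. A picture is of the moment at which its call begins: read the wrist's pose just before it. calibration takes no time and is no camera call; for the wrist camera it gives the pose at the moment of the call.
- env.hand_in(): hands the job in, once; it reports no verdict.
The state is a dict: "clock": time; "joint_pos": joint angles; "qvel": joint speeds; "tau": joint torques, N m; "tcp_pos": TCP position; "orientation": TCP orientation; "wrist_force": force on the tool from outside, world axes, zero at the start; "ft_torque": the same for the moment, N m; "finger_gap": finger opening in m.
Only numpy, scipy, OpenCV 4.12 (cv2) and the standard library are available. Lean on these libraries where they do the work, as an engineer would, in place of code of your own. Each camera call takes 0.05 s, during which the arm holds its last target.

TASK

The carving easel on the bench is propped too steep. Its ratchet only clicks upwards, so lift the board by its rear bar past the top notch until it comes up against the springy stop and the pawl is thrown back, keep hold and let it down gently until it lies flat, then raise it again and leave it propped in the second notch up from flat. Press only lightly against the stop, do not force the board down against the pawl, do not touch the pawl, and leave the other tools where they are.

Things in the scene. Friction and masses are not known exactly. Their poses are not given: they have to be found in the camera images.
- tilt (a joint): Tilt of the board (rad): 0 = flat on its rear rest, grows as the far edge rises. The ratchet lets it rise but not sink: it rests in four notches (the top one may slip), at 15, 26, 37 and 46 degrees, all shifted by one unknown of +-4.5 degrees; a notch clicks in 1 to 2 degrees above its rest. Carrying the board takes 2 to 5 N at the bar; when a notch bears it, that load leaves the hand.
- hinge_mid (a point): Mid-point of the hinge axis, at the board's near edge, 110 mm above the bench; fixed. x points level from it to the far side where the bar lies at tilt 0, y lies along the hinge, z is up. The wooden base is 400 mm wide and reaches from 66 mm before the hinge to 170 mm beyond; wheel and pawl are on its left, 155 to 205 mm from the middle.
- bar (a point): Middle of the steel bar to lift by: round, 12 mm thick, 140 mm long, parallel to the hinge, 220 mm from its axis in the plane of the board, 50 mm beyond the far edge of the 270 mm wide, 16 mm thick board, on an arm at either end. It can be pinched from above at any tilt, fingers before and behind it, and turns in the grip as the board tilts.
- pawl: Weighted steel pawl, 76 mm long, left of the board; origin at its pivot, 88 mm beyond the hinge and 35 mm above the bench. It leans to the toothed wheel when in. A roller on the axle's cam throws it back above the top notch; the board can then sink freely, held by the hand alone. In the last 4 degrees before flat a pin puts it in again by the board's own weight. Worked by the board, not by hand.
- mount (a joint): How far the spring-borne mount of the pawl is pressed down (m): up to 0.0015 with the board resting in a notch, more if the board is forced down; 15 N per mm; 1 N down at the bar adds 3.3 N here.
- stop (a joint): How far the stiff spring buffer that ends the lifting is pressed in (m), 60 N per mm; 1 N at the bar gives 4.4 N here. A cam on the axle, set at an unmeasured angle that differs from easel to easel, throws the pawl at a tilt of 62 to 78 degrees and meets the buffer 1 to 2 degrees further; from there 10 N at the bar moves it 3 to 4 mm. At the buffer the pawl has certainly been thrown.
- try_square: Bystander: try square with a wooden stock and steel blade, 115x159 mm, lying at the right front; origin at the centre of its underside.
- bench_dog: Bystander: pale square wooden peg with a stepped head, 27x100x27 mm, lying at the right; origin at the centre of its underside.
- walnut_offcut: Bystander: dark wooden block 35x63x23 mm at the back, beyond the easel; origin at the centre of its underside.

How it is judged:
On the way, in this order (a step that is already met when the one before it is completed fails the run):
1. the board has been lifted past its top notch, to the throw-over of the pawl (value of joint tilt above 1.06 rad), for 0.05 s.
2. the board lies flat (value of joint tilt below 0.03 rad), for 0.2 s.
At the end, for the whole second after the job is handed in: The board stands still, let go, in the second notch up from flat, at a tilt between 0.35 and 0.545 rad (20 to 31 degrees), which takes in that notch alone for every setting of the wheel (value of joint tilt between 0.35 and 0.545 rad and velocity of joint tilt between -0.05 and 0.05 rad/s and contact force between the fingers and easel below 0.1 N); the robot touches nothing.
It fails at once if the board is forced down against the pawl (mount pressed more than 5 mm) (value of joint mount above 0.005 m).
It fails at once if the board is pressed hard against the top stop (buffer pressed in more than 1.4 mm, 84 N there, about 19 N at the bar) (value of joint stop above 0.0014 m).
It fails at once if the board is dropped flat (faster than 1.1 rad/s in the last 0.15 rad) (value of joint tilt below 0.15 rad and velocity of joint tilt below -1.1 rad/s).
It fails at once if the robot touches the pawl (contact force between any of the fingers, the arm and pawl above 1 N).
It fails at once if another tool is moved by more than 30 mm (distance of any of try_square, bench_dog, walnut_offcut from where it was at the start of the episode above 0.03 m).
It also fails if it takes over 72 s, if anything falls off the work surface, if the arm or the gripper's body presses on something with over 40 N, if the wrist force passes 120 N, or if a joint passes its speed limit or range.

## Working session

There is one attempt and no reset: what is moved stays moved. The work goes in short steps, Python scripts to look and compute and a tool call to move; the robot and the scene stay as the last step left them, time stands still between calls to the robot, and variables do not carry over. Pictures are saved under pics/ and viewed, and the job is handed in when it is done.

Besides the shell and the picture viewer there is one more tool, called after "Call:" as name(argument=value, ...) on one line, values as JSON. carry_out: Moves the arm, as the interface text tells. Its arguments: {"type":"object","properties":{"motion":{"type":"array"},"force":{"type":"number"}},"required":["motion"]}

```bash
mkdir -p pics; ls
python3 - <<'E'
from workcell import get_state, eyes, env
import cv2
s=get_state()
for k,v in s.items(): print(k,v)
for n in ["scene","top","wrist"]:
    im=eyes.read_camera(n); cv2.imwrite(f"pics/{n}0.png",im)
    c=eyes.calibration(n); print(n,c)
E
```

```text
pics
clock 0.0
joint_pos [1.19241696e+00 3.14009538e-01 4.49683231e-02 1.30360056e+00
 2.27983766e-05 1.43118906e+00]
qvel [-0.00101465  0.00065207 -0.00137698  0.00155024  0.00279746 -0.00066012]
tau [ 6.27080613e-05 -4.80628896e+01  2.98531079e+01  1.93609216e-02
 -1.45004640e-05 -9.46326622e-06]
tcp_pos [0.13592935 0.5584972  0.40379902]
orientation [-2.47335348e-04  1.19102610e-01  9.92881522e-01 -8.89029185e-04]
wrist_force [ 0.02924765 -0.42428245 -0.01798978]
ft_torque [ 0.00043764  0.01275137 -0.04314993]
finger_gap 0.08574502729077675
scene {'K': array([[490.07269644,   0.        , 318.65131861],
       [  0.        , 490.07269644, 194.42316787],
       [  0.        ,   0.        ,   1.        ]]), 'camera_from_world': array([[ 0.79059277, -0.61209285, -0.01747608, -0.45387301],
       [ 0.35238569,  0.43143808,  0.83047306, -0.24302601],
       [-0.50078678, -0.66272432,  0.55678459, -1.16925833],
       [ 0.        ,  0.        ,  0.        ,  1.        ]])}
top {'K': array([[382.86837415,   0.        , 323.08058628],
       [  0.        , 382.86837415, 195.63187002],
       [  0.        ,   0.        ,   1.        ]]), 'camera_from_world': array([[-1.11868772e-03, -9.99999156e-01,  6.61167664e-04,
        -4.84009937e-02],
       [ 9.92882293e-01, -1.03198414e-03,  1.19095291e-01,
        -5.53451058e-01],
       [-1.19094508e-01,  7.89692105e-04,  9.92882609e-01,
        -9.50405126e-01],
       [ 0.00000000e+00,  0.00000000e+00,  0.00000000e+00,
         1.00000000e+00]])}
wrist {'K': array([[285.99079834,   0.        , 319.81643718],
       [  0.        , 285.99079834, 197.67720571],
       [  0.        ,   0.        ,   1.        ]]), 'camera_from_world': array([[ 0.23677809,  0.97156252, -0.00155113, -0.57408246],
       [-0.9322218 ,  0.22674013, -0.28204862,  0.03757469],
       [-0.27367616,  0.06822893,  0.95939886, -0.37990573],
       [ 0.        ,  0.        ,  0.        ,  1.        ]])}
```

View pics/scene0.png

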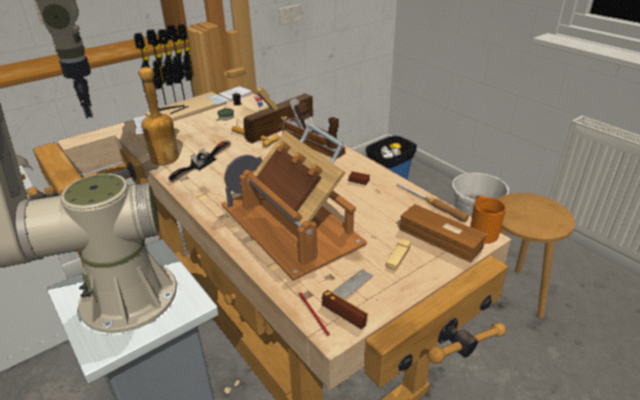

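View pics/top0.png

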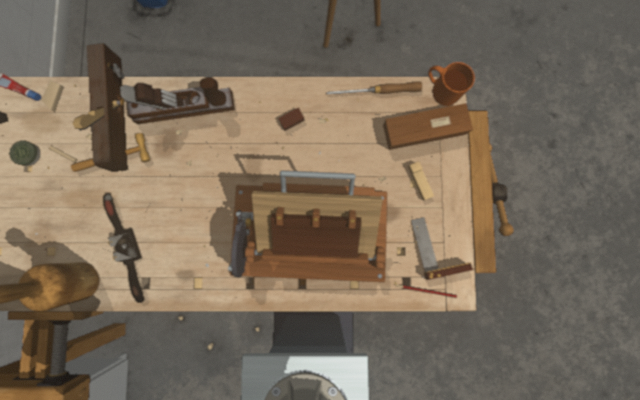

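View pics/wrist0.png

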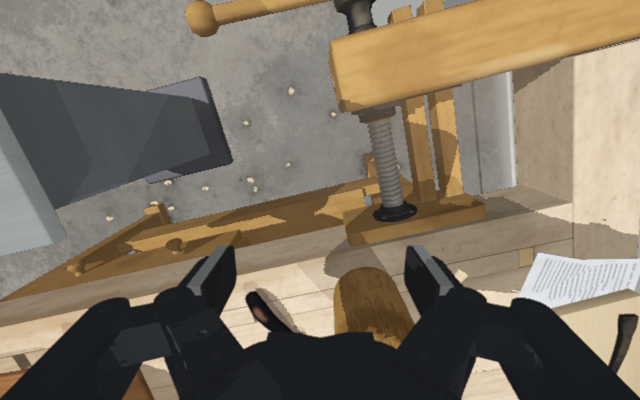

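Run:
```python
import cv2
a=cv2.imread('pics/top0.png')[150:300,220:420]; cv2.imwrite('pics/topc.png',cv2.resize(a,None,fx=4,fy=4,interpolation=cv2.INTER_CUBIC))
a=cv2.imread('pics/scene0.png')[85:285,210:380]; cv2.imwrite('pics/scenec.png',cv2.resize(a,None,fx=3,fy=3,interpolation=cv2.INTER_CUBIC))
```

```text
(no output)
```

View pics/topc.png

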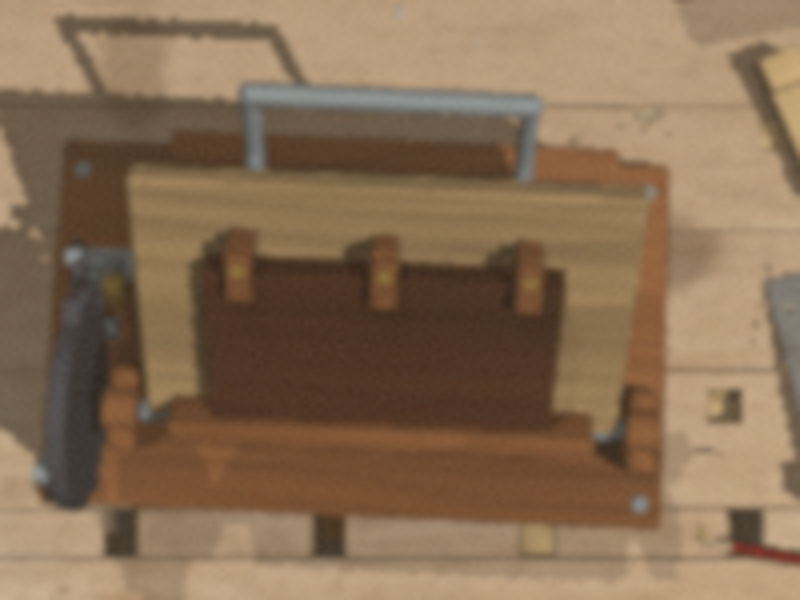

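View pics/scenec.png

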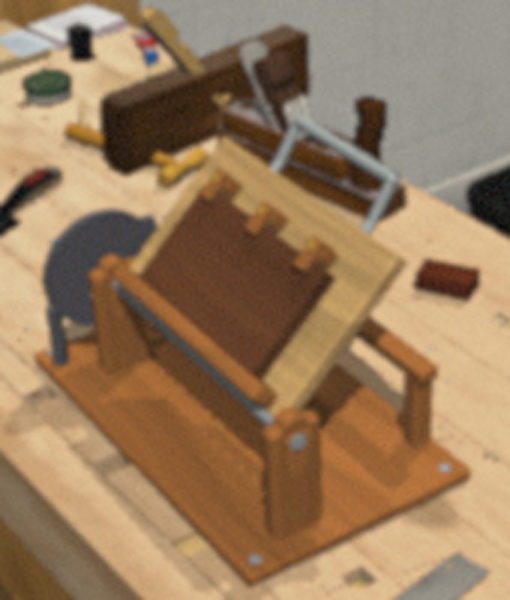

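```bash
cat > h.py <<'E'
import numpy as np
from workcell import get_state, eyes, env
def ray(n,uv,c=None):
    c=c or eyes.calibration(n); K=c['K'];T=np.array(c['camera_from_world'])
    d=np.linalg.inv(K)@[uv[0],uv[1],1]; d=np.array([d[0],-d[1],-d[2]])
    R=T[:3,:3]; o=-R.T@T[:3,3]; return o,R.T@d/np.linalg.norm(d)
def plane(n,uv,z,c=None):
    o,d=ray(n,uv,c); return o+d*(z-o[2])/d[2]
def tri(obs):
    A=np.zeros((3,3));b=np.zeros(3);R=[]
    for r in obs:
        o,d=ray(*r); P=np.eye(3)-np.outer(d,d);A+=P;b+=P@o;R.append((o,d))
    x=np.linalg.solve(A,b); return x,[np.linalg.norm(np.cross(x-o,d)) for o,d in R]
def proj(n,p,c=None):
    c=c or eyes.calibration(n);T=c['camera_from_world'];q=T[:3,:3]@p+T[:3,3];q=np.array([q[0],-q[1],-q[2]]);q=c['K']@q;return q[:2]/q[2]
E
python3 - <<'E'
from h import *
np.set_printoptions(precision=4,suppress=True)
t=lambda u,v:("top",(220+u/4,150+v/4))
s=lambda u,v:("scene",(210+u/3,85+v/3))
L=tri([t(248,97),s(296,122)]);R=tri([t(535,104),s(391,178)])
print(L,R, np.linalg.norm(L[0]-R[0]))
for nm,a,b in [("screwNR",t(640,505),s(254,560)),("screwFR",t(650,190),s(445,467)),("cornNR",t(658,525),s(252,580)),("cornFR",t(667,165),s(468,472)),("boardFL",t(130,172),s(222,140)),("boardFR",t(648,192),s(403,262))]:
    print(nm,tri([a,b]))
for p in [(45,505),(658,525),(667,165),(65,143)]: print(plane(*t(*p),0.018))
print("hinge right", tri([t(612,437),s(270,415)]))
print("hinge left", tri([t(150,412),s(115,285)]))
E
```

```text
(array([0.5698, 0.0324, 0.2589]), [np.float64(0.0006668691406632261), np.float64(0.0006668691406630308)]) (array([ 0.5647, -0.1094,  0.2618]), [np.float64(0.00037648487938009366), np.float64(0.00037648487938017904)]) 0.1419073191737558
screwNR (array([ 0.3488, -0.1941,  0.0165]), [np.float64(0.0005568497219920832), np.float64(0.0005568497219920978)])
screwFR (array([ 0.55  , -0.2039,  0.0175]), [np.float64(0.00020922472182482242), np.float64(0.00020922472182492553)])
cornNR (array([ 0.3365, -0.2067,  0.0108]), [np.float64(0.0014393508255968824), np.float64(0.001439350825596907)])
cornFR (array([ 0.567 , -0.2162,  0.011 ]), [np.float64(0.000573663360304881), np.float64(0.0005736633603048092)])
boardFL (array([0.5341, 0.0975, 0.2275]), [np.float64(0.0019127562895484116), np.float64(0.001912756289548228)])
boardFR (array([ 0.5257, -0.1708,  0.2231]), [np.float64(0.00022276103937920693), np.float64(0.00022276103937915906)])
[0.3489 0.1848 0.018 ]
[ 0.336  -0.2048  0.018 ]
[ 0.5666 -0.2153  0.018 ]
[0.5815 0.1781 0.018 ]
hinge right (array([ 0.3952, -0.1622,  0.1247]), [np.float64(0.0009744277699109705), np.float64(0.0009744277699109855)])
hinge left (array([0.4088, 0.1038, 0.1141]), [np.float64(0.0016281270931984904), np.float64(0.0016281270931985197)])
```

Call:
carry_out(motion=[{"tz": -3.2},{"tz": -3.2},{"tz": -3.2},{"tx": -3.73,"ty": -3.19},{"tx": -3.73,"ty": -3.19},{"tx": -3.73,"ty": -3.19},{"tx": -3.73,"ty": -3.19},{"tx": -3.73,"ty": -3.19},{"tx": -3.73,"ty": -3.19},{"tx": -3.73,"ty": -3.19},{"tx": -3.73,"ty": -3.19},{"tx": -3.73,"ty": -3.19},{"tx": -3.73,"ty": -3.19},{"tx": -3.73,"ty": -3.19},{"tx": -3.73,"ty": -3.19},{"tx": -3.73,"ty": -3.19},{"tx": -3.73,"ty": -3.19},{"tx": -3.73,"ty": -3.19}])

```text
invalid input at $.motion[0]: expected keys jaw, tx, ty, tz, wx, wy, wz
```

Call:
carry_out(motion=[{"wz": 9.8,"jaw": 0.1},{"wz": 9.8,"jaw": 0.1},{"wz": 9.8,"jaw": 0.1},{"wz": 9.8,"jaw": 0.1},{"wz": 9.8,"jaw": 0.1},{"wz": 9.8,"jaw": 0.1},{"wz": 9.8,"jaw": 0.1},{"wz": 9.8,"jaw": 0.1},{"jaw": 0.1}])

```text
invalid input at $.motion[0]: expected keys jaw, tx, ty, tz, wx, wy, wz
```

```bash
cat > st.py <<'E'
from h import *
from scipy.spatial.transform import Rotation as Ro
def st():
    s=get_state(); q=s['orientation']; R=Ro.from_quat([q[1],q[2],q[3],q[0]]).as_matrix()
    g=s['tcp_pos']+0.155*R[:,2]
    return s,R,g
E
python3 - <<'E'
from st import *
import cv2
np.set_printoptions(precision=4,suppress=True)
s,R,g=st(); print(s['clock'],s['tcp_pos'],g,s['finger_gap'],s['joint_pos'],s['wrist_force']);print(R)
cv2.imwrite('pics/w1.png',eyes.read_camera('wrist'));c=eyes.calibration('wrist')
d=np.array([.5673,-.0385,.2604])-g; print('d tool cm',R.T@d*100); print(proj('wrist',g+d,c))
E
```

```text
0.15 [0.136  0.5586 0.404 ] [0.1359 0.5584 0.249 ] 0.08557372658393102 [ 1.1924  0.3139  0.0453  1.3036 -0.      1.4312] [-1.155  -0.5226 -0.5164]
[[-0.9716  0.2366 -0.0005]
 [ 0.2366  0.9716 -0.0013]
 [ 0.0002 -0.0014 -1.    ]]
d tool cm [-56.0357 -47.7874  -1.0837]
[-154.5313  767.1529]
```

View pics/w1.png

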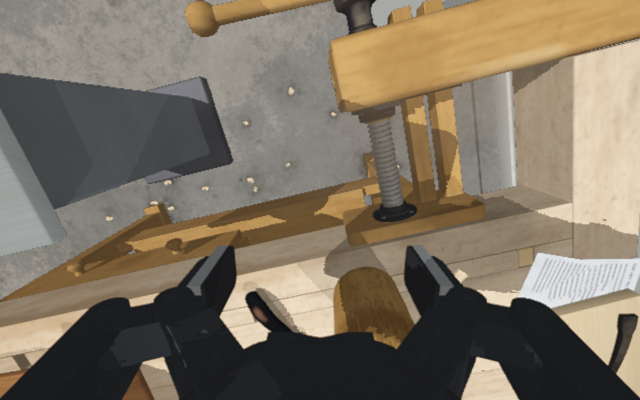

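Call:
carry_out(motion=[{"jaw": 1,"tx": 0,"ty": 0,"tz": -3.2,"wx": 0,"wy": 0,"wz": 0},{"jaw": 1,"tx": 0,"ty": 0,"tz": -3.2,"wx": 0,"wy": 0,"wz": 0},{"jaw": 1,"tx": 0,"ty": 0,"tz": -3.2,"wx": 0,"wy": 0,"wz": 0},{"jaw": 1,"tx": -3.73,"ty": -3.19,"tz": 0,"wx": 0,"wy": 0,"wz": 0},{"jaw": 1,"tx": -3.73,"ty": -3.19,"tz": 0,"wx": 0,"wy": 0,"wz": 0},{"jaw": 1,"tx": -3.73,"ty": -3.19,"tz": 0,"wx": 0,"wy": 0,"wz": 0},{"jaw": 1,"tx": -3.73,"ty": -3.19,"tz": 0,"wx": 0,"wy": 0,"wz": 0},{"jaw": 1,"tx": -3.73,"ty": -3.19,"tz": 0,"wx": 0,"wy": 0,"wz": 0},{"jaw": 1,"tx": -3.73,"ty": -3.19,"tz": 0,"wx": 0,"wy": 0,"wz": 0},{"jaw": 1,"tx": -3.73,"ty": -3.19,"tz": 0,"wx": 0,"wy": 0,"wz": 0},{"jaw": 1,"tx": -3.73,"ty": -3.19,"tz": 0,"wx": 0,"wy": 0,"wz": 0},{"jaw": 1,"tx": -3.73,"ty": -3.19,"tz": 0,"wx": 0,"wy": 0,"wz": 0},{"jaw": 1,"tx": -3.73,"ty": -3.19,"tz": 0,"wx": 0,"wy": 0,"wz": 0},{"jaw": 1,"tx": -3.73,"ty": -3.19,"tz": 0,"wx": 0,"wy": 0,"wz": 0},{"jaw": 1,"tx": -3.73,"ty": -3.19,"tz": 0,"wx": 0,"wy": 0,"wz": 0},{"jaw": 1,"tx": -3.73,"ty": -3.19,"tz": 0,"wx": 0,"wy": 0,"wz": 0},{"jaw": 1,"tx": -3.73,"ty": -3.19,"tz": 0,"wx": 0,"wy": 0,"wz": 0},{"jaw": 1,"tx": -3.73,"ty": -3.19,"tz": 0,"wx": 0,"wy": 0,"wz": 0}])

```text
clock: 2.45
tcp_pos: [0.5672, -0.04, 0.5006]
orientation: [-0.0, 0.119, 0.993, 0.0]
wrist_force: [0.6, 0.6, 0.7]
finger_gap: 0.0853
```

Call:
carry_out(motion=[{"jaw": 0.1,"tx": 0,"ty": 0,"tz": 0,"wx": 0,"wy": 0,"wz": 9.8},{"jaw": 0.1,"tx": 0,"ty": 0,"tz": 0,"wx": 0,"wy": 0,"wz": 9.8},{"jaw": 0.1,"tx": 0,"ty": 0,"tz": 0,"wx": 0,"wy": 0,"wz": 9.8},{"jaw": 0.1,"tx": 0,"ty": 0,"tz": 0,"wx": 0,"wy": 0,"wz": 9.8},{"jaw": 0.1,"tx": 0,"ty": 0,"tz": 0,"wx": 0,"wy": 0,"wz": 9.8},{"jaw": 0.1,"tx": 0,"ty": 0,"tz": 0,"wx": 0,"wy": 0,"wz": 9.8},{"jaw": 0.1,"tx": 0,"ty": 0,"tz": 0,"wx": 0,"wy": 0,"wz": 9.8},{"jaw": 0.1,"tx": 0,"ty": 0,"tz": 0,"wx": 0,"wy": 0,"wz": 9.8},{"jaw": 0.1,"tx": 0,"ty": 0,"tz": 0,"wx": 0,"wy": 0,"wz": 0}])

```text
clock: 3.58
tcp_pos: [0.5664, -0.0386, 0.5005]
orientation: [-0.0, 0.719, 0.695, -0.0]
wrist_force: [0.6, 0.4, 0.0]
finger_gap: 0.0472
```

Run:
```python
from st import *
import cv2
np.set_printoptions(precision=4,suppress=True)
s,R,g=st(); print(s['clock'],s['tcp_pos'],g,s['finger_gap'],s['joint_pos'],s['wrist_force']);print(R)
cv2.imwrite('pics/w2.png',eyes.read_camera('wrist'));c=eyes.calibration('wrist')
d=np.array([.5673,-.0385,.2604])-g; print('d tool cm',R.T@d*100)
for p in [(.5698,.0324,.2589),(.5647,-.1094,.2618)]: print(proj('wrist',np.array(p),c))
```

```text
3.575 [ 0.5664 -0.0386  0.5005] [ 0.5664 -0.0385  0.3455] 0.04718893963085682 [-0.2094  0.295   0.2533  1.5295  0.0001  1.3959] [0.577  0.4416 0.0165]
[[ 0.0345  0.9994 -0.0004]
 [ 0.9994 -0.0345  0.0002]
 [ 0.0002 -0.0004 -1.    ]]
d tool cm [0.0057 0.0955 8.5069]
[320.2328 114.1893]
[319.7309 289.8865]
```

View pics/w2.png

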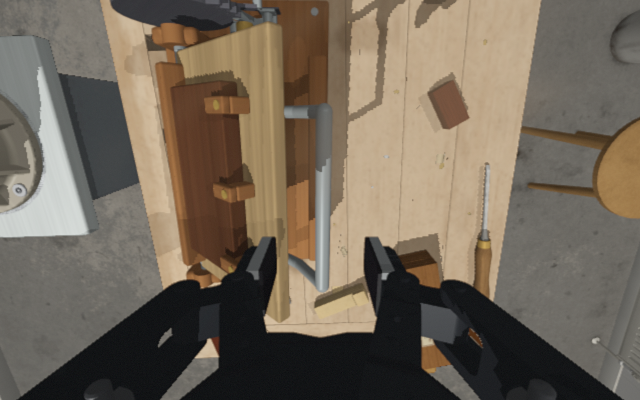

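Call:
carry_out(motion=[{"jaw": 0.1,"tx": 0,"ty": 0.1,"tz": 2,"wx": 0,"wy": 0,"wz": 0},{"jaw": 0.1,"tx": 0,"ty": 0,"tz": 2,"wx": 0,"wy": 0,"wz": 0},{"jaw": 0.1,"tx": 0,"ty": 0,"tz": 2,"wx": 0,"wy": 0,"wz": 0},{"jaw": 0.1,"tx": 0,"ty": 0,"tz": 1.5,"wx": 0,"wy": 0,"wz": 0},{"jaw": 0.1,"tx": 0,"ty": 0,"tz": 1,"wx": 0,"wy": 0,"wz": 0},{"jaw": 0.1,"tx": 0,"ty": 0,"tz": 0,"wx": 0,"wy": 0,"wz": 0}], force=25)

```text
clock: 4.38
tcp_pos: [0.5673, -0.0386, 0.4151]
orientation: [-0.001, 0.72, 0.694, -0.0]
wrist_force: [-0.5, -0.9, 1.0]
finger_gap: 0.0469
```

Call:
carry_out(motion=[{"jaw": -0.4,"tx": 0,"ty": 0,"tz": 0,"wx": 0,"wy": 0,"wz": 0},{"jaw": -0.6,"tx": 0,"ty": 0,"tz": 0,"wx": 0,"wy": 0,"wz": 0},{"jaw": -1,"tx": 0,"ty": 0,"tz": 0,"wx": 0,"wy": 0,"wz": 0},{"jaw": -1,"tx": 0,"ty": 0,"tz": 0,"wx": 0,"wy": 0,"wz": 0},{"jaw": -1,"tx": 0,"ty": 0,"tz": 0,"wx": 0,"wy": 0,"wz": 0}], force=25)

```text
clock: 5.0
tcp_pos: [0.5679, -0.0387, 0.4164]
orientation: [0.001, 0.72, 0.694, 0.001]
wrist_force: [2.4, 0.4, 2.7]
finger_gap: 0.011
```

```bash
cat > look.py <<'E'
from st import *
import cv2,sys
np.set_printoptions(precision=4,suppress=True)
s,R,g=st()
H=np.array([.406,-.032,.110]); xh=np.array([.9992,-.0401,0])
r=g-H; a,b=r@xh,r[2]
print('t',s['clock'],'g',g,'gap',s['finger_gap'],'F',s['wrist_force'],'M',s['ft_torque'],'tilt',np.degrees(np.arctan2(b,a)),'rad',np.hypot(a,b),'j',s['joint_pos'])
if len(sys.argv)>1:
    n=sys.argv[1]
    for cam in sys.argv[2:]:
        cv2.imwrite(f'pics/{n}_{cam}.png',eyes.read_camera(cam))
E
python3 look.py g1 wrist scene
```

```text
t 5.0 g [ 0.5683 -0.0387  0.2614] gap 0.010985455562010958 F [2.4434 0.4049 2.7093] M [ 0.0331 -0.6098 -0.0642] tilt 42.982999811488774 rad 0.2220142230355901 j [-0.2091  0.298   0.0534  1.324   0.0003  1.3981]
```

View pics/g1_wrist.png

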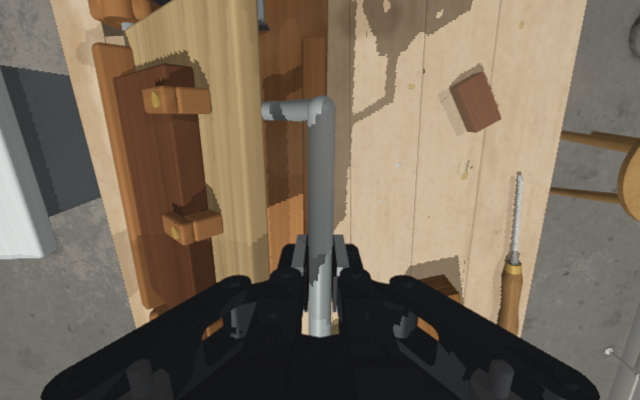

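View pics/g1_scene.png

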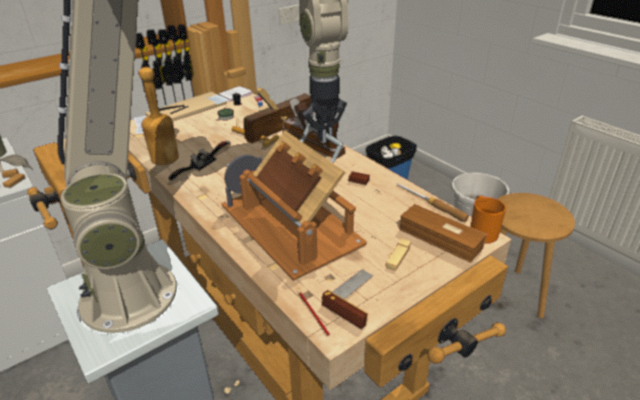

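```bash
cat > arc.py <<'E'
import sys,numpy as np,json
a,b,n=map(float,sys.argv[1:4]); jaw=-1
t=np.radians(np.linspace(a,b,int(n)+1)); x=22*np.cos(t);z=22*np.sin(t)
print(json.dumps([dict(jaw=-1,tx=0,ty=round(x[i+1]-x[i],2),tz=round(z[i]-z[i+1],2),wx=0,wy=0,wz=0) for i in range(int(n))]))
E
python3 arc.py 43 59 8
```

```text
[{"jaw": -1, "tx": 0, "ty": -0.53, "tz": -0.55, "wx": 0, "wy": 0, "wz": 0}, {"jaw": -1, "tx": 0, "ty": -0.55, "tz": -0.53, "wx": 0, "wy": 0, "wz": 0}, {"jaw": -1, "tx": 0, "ty": -0.57, "tz": -0.51, "wx": 0, "wy": 0, "wz": 0}, {"jaw": -1, "tx": 0, "ty": -0.59, "tz": -0.49, "wx": 0, "wy": 0, "wz": 0}, {"jaw": -1, "tx": 0, "ty": -0.61, "tz": -0.47, "wx": 0, "wy": 0, "wz": 0}, {"jaw": -1, "tx": 0, "ty": -0.62, "tz": -0.45, "wx": 0, "wy": 0, "wz": 0}, {"jaw": -1, "tx": 0, "ty": -0.64, "tz": -0.43, "wx": 0, "wy": 0, "wz": 0}, {"jaw": -1, "tx": 0, "ty": -0.65, "tz": -0.41, "wx": 0, "wy": 0, "wz": 0}]
```

Call:
carry_out(motion=[{"jaw": -1,"tx": 0,"ty": -0.53,"tz": -0.55,"wx": 0,"wy": 0,"wz": 0},{"jaw": -1,"tx": 0,"ty": -0.55,"tz": -0.53,"wx": 0,"wy": 0,"wz": 0},{"jaw": -1,"tx": 0,"ty": -0.57,"tz": -0.51,"wx": 0,"wy": 0,"wz": 0},{"jaw": -1,"tx": 0,"ty": -0.59,"tz": -0.49,"wx": 0,"wy": 0,"wz": 0}])

```text
clock: 5.6
tcp_pos: [0.546, -0.0378, 0.4374]
orientation: [0.001, 0.72, 0.694, 0.002]
wrist_force: [6.1, 0.5, 2.3]
finger_gap: 0.0108
```

```bash
python3 look.py
```

```text
t 5.6 g [ 0.5467 -0.0378  0.2824] gap 0.010764275505266225 F [6.0772 0.5374 2.2929] M [ 0.1405 -1.4567 -0.0527] tilt 50.75763913786915 rad 0.22256562605519378 j [-0.2161  0.2499  0.04    1.3568  0.0011  1.3908]
```

Call:
carry_out(motion=[{"jaw": -1,"tx": 0,"ty": -0.61,"tz": -0.47,"wx": 0,"wy": 0,"wz": 0},{"jaw": -1,"tx": 0,"ty": -0.62,"tz": -0.45,"wx": 0,"wy": 0,"wz": 0},{"jaw": -1,"tx": 0,"ty": -0.64,"tz": -0.43,"wx": 0,"wy": 0,"wz": 0},{"jaw": -1,"tx": 0,"ty": -0.65,"tz": -0.41,"wx": 0,"wy": 0,"wz": 0},{"jaw": -1,"tx": 0,"ty": 0,"tz": 0,"wx": 0,"wy": 0,"wz": 0}])

```text
clock: 6.22
tcp_pos: [0.5207, -0.0367, 0.456]
orientation: [0.002, 0.72, 0.694, 0.002]
wrist_force: [6.1, 2.6, 6.3]
finger_gap: 0.0108
```

```bash
python3 look.py l1 wrist scene
```

```text
t 6.225 g [ 0.5216 -0.0367  0.301 ] gap 0.010829822861664612 F [6.1409 2.5797 6.3156] M [ 0.2762 -1.3705 -0.0535] tilt 58.78893186204039 rad 0.22334467858453838 j [-0.2246  0.1967  0.0173  1.3854  0.0015  1.3822]
```

View pics/l1_scene.png

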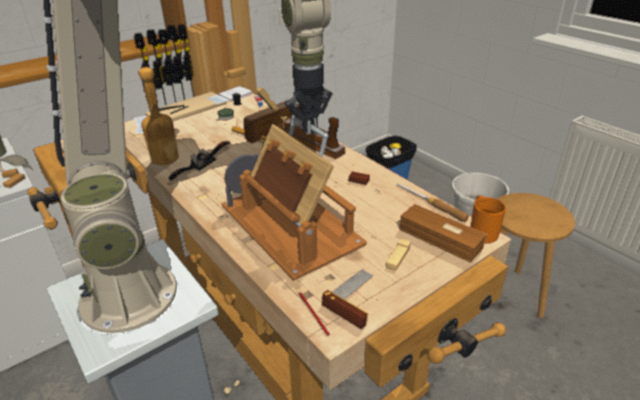

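Call:
carry_out(motion=[{"jaw": -1,"tx": 0,"ty": -0.28,"tz": -0.28,"wx": 0,"wy": 0,"wz": 0},{"jaw": -1,"tx": 0,"ty": -0.28,"tz": -0.28,"wx": 0,"wy": 0,"wz": 0}])

```text
clock: 6.58
tcp_pos: [0.5147, -0.0365, 0.4602]
orientation: [0.001, 0.72, 0.694, 0.001]
wrist_force: [4.0, 1.6, 2.0]
finger_gap: 0.0111
```

```bash
cat >> look.py <<'E'
th=np.arctan2(b,a); F=s['wrist_force']; f=np.array([F@xh,F[2]])
print('F radial %.2f tang(up+) %.2f'%(f@[np.cos(th),np.sin(th)], f@[-np.sin(th),np.cos(th)]))
E
python3 look.py
```

```text
t 6.575 g [ 0.515  -0.0364  0.3052] gap 0.011091758169707215 F [3.9798 1.5686 1.9541] M [ 0.2834 -1.0125 -0.0354] tilt 60.79764342348504 rad 0.22363328883947292 j [-0.2267  0.1866  0.0149  1.3971  0.001   1.3801]
F radial 3.62 tang(up+) -2.46
```

Call:
carry_out(motion=[{"jaw": -1,"tx": 0,"ty": -0.25,"tz": -0.15,"wx": 0,"wy": 0,"wz": 0},{"jaw": -1,"tx": 0,"ty": -0.25,"tz": -0.15,"wx": 0,"wy": 0,"wz": 0}])

```text
clock: 6.82
tcp_pos: [0.5095, -0.0363, 0.4631]
orientation: [0.0, 0.72, 0.694, 0.001]
wrist_force: [5.2, 2.3, 2.7]
finger_gap: 0.0108
```

```bash
python3 look.py
```

```text
t 6.825 g [ 0.5098 -0.0362  0.3081] gap 0.010835196848392525 F [5.1742 2.3391 2.7102] M [ 0.3989 -1.1584 -0.0747] tilt 62.321923109433904 rad 0.22373175000817644 j [-0.2287  0.1765  0.0095  1.4022  0.0011  1.3782]
F radial 4.76 tang(up+) -3.24
```

Call:
carry_out(motion=[{"jaw": -1,"tx": 0,"ty": -0.25,"tz": -0.14,"wx": 0,"wy": 0,"wz": 0},{"jaw": -1,"tx": 0,"ty": -0.25,"tz": -0.14,"wx": 0,"wy": 0,"wz": 0}])

```text
clock: 7.08
tcp_pos: [0.5045, -0.0361, 0.4659]
orientation: [0.0, 0.72, 0.694, 0.001]
wrist_force: [4.5, 2.4, 3.8]
finger_gap: 0.0111
```

```bash
python3 look.py
```

```text
t 7.075 g [ 0.5047 -0.036   0.3109] gap 0.011082140337562323 F [4.5266 2.3766 3.7978] M [ 0.4107 -1.1384  0.0148] tilt 63.81332768354969 rad 0.22392466512972445 j [-0.2305  0.1664  0.0041  1.407   0.0011  1.3763]
F radial 5.36 tang(up+) -2.30
```

Call:
carry_out(motion=[{"jaw": -1,"tx": 0.05,"ty": -0.25,"tz": -0.15,"wx": 0,"wy": 0,"wz": 0},{"jaw": -1,"tx": 0.05,"ty": -0.25,"tz": -0.15,"wx": 0,"wy": 0,"wz": 0}])

```text
clock: 7.32
tcp_pos: [0.4993, -0.0354, 0.4687]
orientation: [0.001, 0.72, 0.694, -0.0]
wrist_force: [4.1, -2.4, 2.7]
finger_gap: 0.0108
```

```bash
python3 look.py
```

```text
t 7.325 g [ 0.4994 -0.0356  0.3137] gap 0.010819358619286653 F [ 4.1004 -2.3786  2.6727] M [-0.515  -0.9436 -0.0564] tilt 65.35671663556835 rad 0.22414711185466354 j [-0.2311  0.1564 -0.0011  1.4124 -0.0011  1.3764]
F radial 4.18 tang(up+) -2.70
```

Call:
carry_out(motion=[{"jaw": -1,"tx": 0.03,"ty": -0.25,"tz": -0.14,"wx": 0,"wy": 0,"wz": 0},{"jaw": -1,"tx": 0.03,"ty": -0.25,"tz": -0.14,"wx": 0,"wy": 0,"wz": 0}])

```text
clock: 7.58
tcp_pos: [0.4941, -0.035, 0.4712]
orientation: [0.001, 0.72, 0.694, -0.001]
wrist_force: [2.9, -5.8, 1.4]
finger_gap: 0.0107
```

```bash
python3 look.py
```

```text
t 7.575 g [ 0.494  -0.0353  0.3162] gap 0.010749306270810612 F [ 2.9039 -5.8292  1.4416] M [-0.9196 -0.835  -0.0839] tilt 66.8730013279883 rad 0.2242510722407024 j [-0.2323  0.1467 -0.0067  1.4176 -0.0023  1.3756]
F radial 2.56 tang(up+) -2.32
```

Call:
carry_out(motion=[{"jaw": -1,"tx": -0.06,"ty": -0.25,"tz": -0.13,"wx": 0,"wy": 0,"wz": 0},{"jaw": -1,"tx": -0.05,"ty": -0.26,"tz": -0.13,"wx": 0,"wy": 0,"wz": 0}])

```text
clock: 7.82
tcp_pos: [0.4889, -0.0353, 0.4737]
orientation: [-0.001, 0.72, 0.694, -0.0]
wrist_force: [1.8, -0.6, 1.1]
finger_gap: 0.0109
```

```bash
python3 look.py
```

```text
t 7.825 g [ 0.4887 -0.0352  0.3187] gap 0.01091048892716805 F [ 1.8047 -0.5845  1.0907] M [-0.1772 -0.75   -0.0286] tilt 68.35781937148815 rad 0.2244880963924045 j [-0.2361  0.1367 -0.0126  1.4226  0.0003  1.3713]
F radial 1.69 tang(up+) -1.30
```

Call:
carry_out(motion=[{"jaw": -1,"tx": 0,"ty": -0.26,"tz": -0.12,"wx": 0,"wy": 0,"wz": 0},{"jaw": -1,"tx": 0,"ty": -0.26,"tz": -0.12,"wx": 0,"wy": 0,"wz": 0}])

```text
clock: 8.07
tcp_pos: [0.4836, -0.035, 0.4759]
orientation: [-0.001, 0.72, 0.694, -0.0]
wrist_force: [2.0, -1.9, -0.9]
finger_gap: 0.0108
```

```bash
python3 look.py
```

```text
t 8.075 g [ 0.4833 -0.035   0.3209] gap 0.01084302756468936 F [ 2.0103 -1.9439 -0.8789] M [-0.337  -0.6161 -0.061 ] tilt 69.84732955086315 rad 0.2246152080872633 j [-0.238   0.1265 -0.0191  1.4268 -0.0001  1.3691]
F radial -0.11 tang(up+) -2.26
```

Call:
carry_out(motion=[{"jaw": -1,"tx": -0.02,"ty": -0.27,"tz": -0.1,"wx": 0,"wy": 0,"wz": 0},{"jaw": -1,"tx": -0.02,"ty": -0.27,"tz": -0.1,"wx": 0,"wy": 0,"wz": 0}])

```text
clock: 8.32
tcp_pos: [0.4782, -0.035, 0.478]
orientation: [-0.001, 0.72, 0.694, 0.0]
wrist_force: [0.7, 1.4, -1.9]
finger_gap: 0.0108
```

```bash
python3 look.py
```

```text
t 8.325 g [ 0.478  -0.0348  0.323 ] gap 0.010831168536807512 F [ 0.7004  1.399  -1.8512] M [ 0.099  -0.5031 -0.0378] tilt 71.29751653966979 rad 0.22485593315264712 j [-0.2409  0.1157 -0.0264  1.43    0.0009  1.366 ]
F radial -1.55 tang(up+) -1.20
```

Call:
carry_out(motion=[{"jaw": -1,"tx": 0,"ty": -0.27,"tz": -0.1,"wx": 0,"wy": 0,"wz": 0},{"jaw": -1,"tx": 0,"ty": -0.27,"tz": -0.1,"wx": 0,"wy": 0,"wz": 0}])

```text
clock: 8.57
tcp_pos: [0.4728, -0.0348, 0.4799]
orientation: [-0.001, 0.72, 0.694, -0.0]
wrist_force: [1.2, 1.8, -3.6]
finger_gap: 0.0106
```

```bash
python3 look.py
```

```text
t 8.575 g [ 0.4726 -0.0346  0.3249] gap 0.01059022322693554 F [ 1.2236  1.8085 -3.5739] M [ 0.3889 -0.3771 -0.0693] tilt 72.77287704012181 rad 0.22499008144387173 j [-0.2432  0.1051 -0.0338  1.4334  0.0008  1.3636]
F radial -3.07 tang(up+) -2.16
```

Call:
carry_out(motion=[{"jaw": -1,"tx": 0,"ty": -0.28,"tz": -0.05,"wx": 0,"wy": 0,"wz": 0},{"jaw": -1,"tx": 0,"ty": -0.28,"tz": -0.05,"wx": 0,"wy": 0,"wz": 0}])

```text
clock: 8.82
tcp_pos: [0.4675, -0.0346, 0.4815]
orientation: [-0.0, 0.72, 0.694, 0.001]
wrist_force: [2.5, 4.1, -1.2]
finger_gap: 0.0111
```

```bash
python3 look.py
```

```text
t 8.825 g [ 0.4676 -0.0344  0.3265] gap 0.011050581749001448 F [ 2.5175  4.1044 -1.2126] M [ 0.7302 -0.6216 -0.0041] tilt 74.09991063570692 rad 0.22508086522741297 j [-0.2456  0.0937 -0.0428  1.4339  0.0012  1.3611]
F radial -0.52 tang(up+) -2.59
```

Call:
carry_out(motion=[{"jaw": -1,"tx": 0,"ty": -0.27,"tz": -0.07,"wx": 0,"wy": 0,"wz": 0},{"jaw": -1,"tx": 0,"ty": -0.27,"tz": -0.07,"wx": 0,"wy": 0,"wz": 0}])

```text
clock: 9.07
tcp_pos: [0.4622, -0.0344, 0.4831]
orientation: [0.0, 0.72, 0.694, 0.001]
wrist_force: [2.3, 5.0, 0.1]
finger_gap: 0.0113
```

```bash
python3 look.py up scene
```

```text
t 9.075 g [ 0.4623 -0.0342  0.3281] gap 0.011291502026555334 F [2.3397 4.9606 0.1303] M [ 0.9552 -0.6022 -0.0332] tilt 75.50288643667771 rad 0.22527073222208885 j [-0.2481  0.0829 -0.0508  1.4361  0.0013  1.3587]
F radial 0.66 tang(up+) -2.04
```

View pics/up_scene.png

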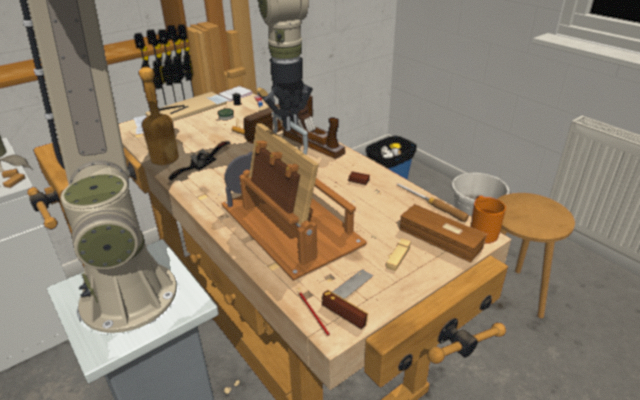

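Call:
carry_out(motion=[{"jaw": -1,"tx": 0.04,"ty": -0.2,"tz": -0.06,"wx": 0,"wy": 0,"wz": 0},{"jaw": -1,"tx": 0.04,"ty": -0.2,"tz": -0.05,"wx": 0,"wy": 0,"wz": 0}])

```text
clock: 9.38
tcp_pos: [0.4583, -0.0339, 0.4842]
orientation: [0.001, 0.72, 0.694, 0.0]
wrist_force: [2.6, 2.8, 2.2]
finger_gap: 0.0109
```

```bash
python3 look.py
```

```text
t 9.375 g [ 0.4585 -0.034   0.3292] gap 0.010859807181490698 F [2.5678 2.7902 2.205 ] M [ 0.4241 -0.6459 -0.0285] tilt 76.52373453330111 rad 0.2253685798892745 j [-0.2486  0.0753 -0.0567  1.4376 -0.0005  1.3586]
F radial 2.72 tang(up+) -1.87
```

Call:
carry_out(motion=[{"jaw": -1,"tx": 0,"ty": -0.2,"tz": -0.05,"wx": 0,"wy": 0,"wz": 0},{"jaw": -1,"tx": 0,"ty": -0.2,"tz": -0.05,"wx": 0,"wy": 0,"wz": 0}])

```text
clock: 9.62
tcp_pos: [0.4543, -0.0338, 0.4851]
orientation: [0.0, 0.72, 0.694, 0.0]
wrist_force: [2.6, 2.1, 2.0]
finger_gap: 0.0106
```

```bash
python3 look.py
```

```text
t 9.625 g [ 0.4544 -0.0338  0.3301] gap 0.010586697881718328 F [2.6317 2.1408 2.0074] M [ 0.3658 -0.7403 -0.003 ] tilt 77.5860172023029 rad 0.22537713256093428 j [-0.2506  0.0674 -0.0629  1.4394 -0.0002  1.3567]
F radial 2.51 tang(up+) -2.05
```

Call:
carry_out(motion=[{"jaw": -1,"tx": 0.02,"ty": -0.2,"tz": -0.05,"wx": 0,"wy": 0,"wz": 0},{"jaw": -1,"tx": 0.01,"ty": -0.2,"tz": -0.05,"wx": 0,"wy": 0,"wz": 0}])

```text
clock: 9.88
tcp_pos: [0.4507, -0.0335, 0.4861]
orientation: [0.001, 0.72, 0.694, 0.0]
wrist_force: [5.2, -1.3, 0.5]
finger_gap: 0.0111
```

```bash
python3 look.py
```

```text
t 9.875 g [ 0.4509 -0.0336  0.3311] gap 0.01111043411385662 F [ 5.1676 -1.347   0.5118] M [-0.1203 -1.1431 -0.0391] tilt 78.50729782246157 rad 0.2255926404737971 j [-0.252   0.0598 -0.0688  1.4402 -0.0006  1.3555]
F radial 1.54 tang(up+) -5.01
```

Call:
carry_out(motion=[{"jaw": -1,"tx": 0,"ty": -0.15,"tz": -0.04,"wx": 0,"wy": 0,"wz": 0},{"jaw": -1,"tx": 0,"ty": -0.15,"tz": -0.03,"wx": 0,"wy": 0,"wz": 0}])

```text
clock: 10.12
tcp_pos: [0.4481, -0.0334, 0.4866]
orientation: [0.001, 0.72, 0.694, 0.001]
wrist_force: [7.5, -0.9, -0.3]
finger_gap: 0.011
```

```bash
python3 look.py
```

```text
t 10.125 g [ 0.4485 -0.0336  0.3316] gap 0.010976568396297025 F [ 7.5148 -0.8646 -0.3049] M [-0.0459 -1.6819 -0.0418] tilt 79.15043484854932 rad 0.2256836372255258 j [-0.2534  0.0543 -0.0733  1.4404 -0.0002  1.354 ]
F radial 1.12 tang(up+) -7.47
```

Call:
carry_out(motion=[{"jaw": -1,"tx": 0,"ty": -0.1,"tz": -0.02,"wx": 0,"wy": 0,"wz": 0},{"jaw": -1,"tx": 0,"ty": 0,"tz": 0,"wx": 0,"wy": 0,"wz": 0}])

```text
clock: 10.38
tcp_pos: [0.4472, -0.0334, 0.4868]
orientation: [0.001, 0.72, 0.694, 0.001]
wrist_force: [7.1, 0.3, -0.0]
finger_gap: 0.0111
```

```bash
python3 look.py up2 top wrist
```

```text
t 10.375 g [ 0.4477 -0.0335  0.3318] gap 0.011145416348824688 F [ 7.0977  0.2971 -0.0119] M [-0.1102 -1.6839 -0.0291] tilt 79.35725582996652 rad 0.2256991618364763 j [-0.2539  0.0526 -0.0748  1.4405 -0.0001  1.3536]
F radial 1.30 tang(up+) -6.96
```

View pics/up2_top.png

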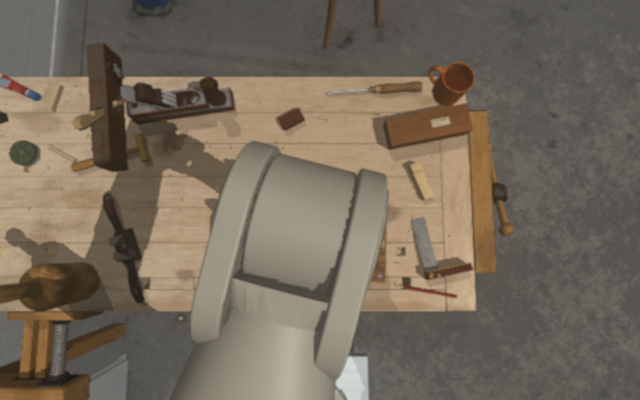

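View pics/up2_wrist.png

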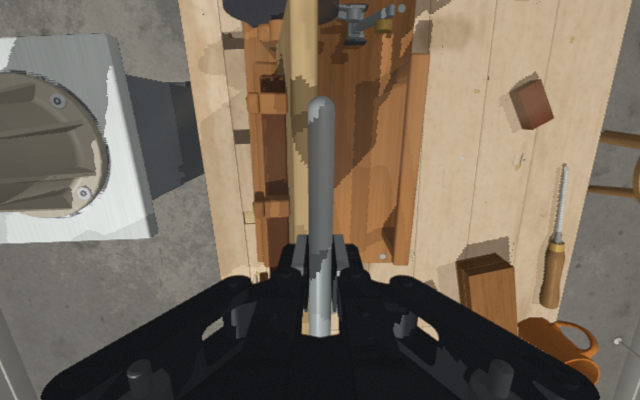

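View pics/l1_wrist.png

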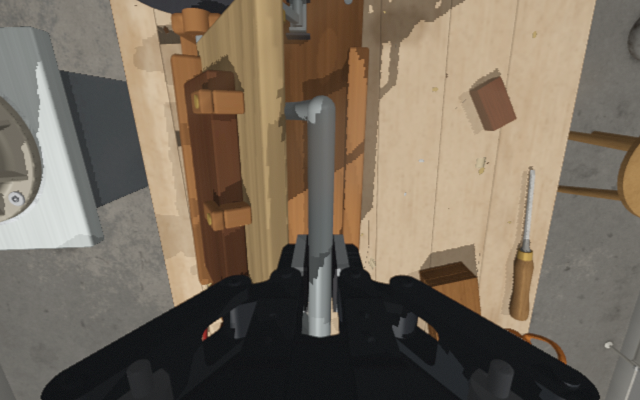

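Run:
```python
import numpy as np
from scipy.optimize import least_squares
P=np.array([[.5683,.2614],[.515,.3052],[.5098,.3081],[.494,.3162],[.4887,.3187],[.4833,.3209],[.478,.3230],[.4676,.3265],[.4623,.3281],[.4585,.3292],[.4544,.3301],[.4485,.3316]])
P[:,0]*=1; 
f=lambda c:np.hypot(P[:,0]-c[0],P[:,1]-c[1])-.220
r=least_squares(f,[.406,.11]);print(r.x,f(r.x)*1000)
c=r.x
print(np.degrees(np.arctan2(P[:,1]-c[1],P[:,0]-c[0])))
```

```text
[0.40258513 0.11628712] [ 0.27066908 -0.1701105  -0.25648968 -0.17771053 -0.03012553 -0.04245477
  0.04003755  0.03724434  0.06944913  0.13261396  0.00165668  0.15406438]
[41.20792134 59.24473135 60.79674994 65.42663467 66.95307692 68.47195461
 69.95655887 72.81414912 74.25564698 75.28534104 76.3777004  77.96214371]
```

```bash
sed -i 's/H=np.array.*; xh/H=np.array([.4026,-.032,.1163]); xh/' look.py; python3 look.py; python3 arc.py 78 60 6;python3 arc.py 60 30 10
```

```text
t 10.475 g [ 0.4477 -0.0335  0.3318] gap 0.011088422450952928 F [ 8.5811 -0.8301 -0.0372] M [-0.0695 -1.6369 -0.0507] tilt 78.17957698132444 rad 0.22019885461011063 j [-0.2538  0.0526 -0.0747  1.4405 -0.0001  1.3535]
F radial 1.73 tang(up+) -8.43
[{"jaw": -1, "tx": 0, "ty": 1.12, "tz": 0.27, "wx": 0, "wy": 0, "wz": 0}, {"jaw": -1, "tx": 0, "ty": 1.1, "tz": 0.33, "wx": 0, "wy": 0, "wz": 0}, {"jaw": -1, "tx": 0, "ty": 1.09, "tz": 0.38, "wx": 0, "wy": 0, "wz": 0}, {"jaw": -1, "tx": 0, "ty": 1.06, "tz": 0.44, "wx": 0, "wy": 0, "wz": 0}, {"jaw": -1, "tx": 0, "ty": 1.04, "tz": 0.5, "wx": 0, "wy": 0, "wz": 0}, {"jaw": -1, "tx": 0, "ty": 1.01, "tz": 0.55, "wx": 0, "wy": 0, "wz": 0}]
[{"jaw": -1, "tx": 0, "ty": 0.98, "tz": 0.6, "wx": 0, "wy": 0, "wz": 0}, {"jaw": -1, "tx": 0, "ty": 0.95, "tz": 0.65, "wx": 0, "wy": 0, "wz": 0}, {"jaw": -1, "tx": 0, "ty": 0.91, "tz": 0.7, "wx": 0, "wy": 0, "wz": 0}, {"jaw": -1, "tx": 0, "ty": 0.88, "tz": 0.75, "wx": 0, "wy": 0, "wz": 0}, {"jaw": -1, "tx": 0, "ty": 0.84, "tz": 0.79, "wx": 0, "wy": 0, "wz": 0}, {"jaw": -1, "tx": 0, "ty": 0.79, "tz": 0.84, "wx": 0, "wy": 0, "wz": 0}, {"jaw": -1, "tx": 0, "ty": 0.75, "tz": 0.88, "wx": 0, "wy": 0, "wz": 0}, {"jaw": -1, "tx": 0, "ty": 0.7, "tz": 0.91, "wx": 0, "wy": 0, "wz": 0}, {"jaw": -1, "tx": 0, "ty": 0.65, "tz": 0.95, "wx": 0, "wy": 0, "wz": 0}, {"jaw": -1, "tx": 0, "ty": 0.6, "tz": 0.98, "wx": 0, "wy": 0, "wz": 0}]
```

Call:
carry_out(motion=[{"jaw": -1,"tx": 0,"ty": 0.5,"tz": 0.12,"wx": 0,"wy": 0,"wz": 0},{"jaw": -1,"tx": 0,"ty": 0.62,"tz": 0.15,"wx": 0,"wy": 0,"wz": 0},{"jaw": -1,"tx": -0.01,"ty": 1.1,"tz": 0.33,"wx": 0,"wy": 0,"wz": 0},{"jaw": -1,"tx": -0.01,"ty": 1.09,"tz": 0.38,"wx": 0,"wy": 0,"wz": 0},{"jaw": -1,"tx": -0.01,"ty": 1.06,"tz": 0.44,"wx": 0,"wy": 0,"wz": 0},{"jaw": -1,"tx": -0.01,"ty": 1.04,"tz": 0.5,"wx": 0,"wy": 0,"wz": 0},{"jaw": -1,"tx": -0.01,"ty": 1.01,"tz": 0.55,"wx": 0,"wy": 0,"wz": 0}])

```text
clock: 11.35
tcp_pos: [0.5109, -0.0361, 0.4628]
orientation: [0.001, 0.72, 0.694, 0.0]
wrist_force: [3.1, 0.3, 7.1]
finger_gap: 0.0111
```

```bash
python3 look.py
```

```text
t 11.35 g [ 0.5111 -0.0362  0.3078] gap 0.011131390626475422 F [3.0805 0.3101 7.0706] M [-0.0129 -0.5783 -0.0911] tilt 60.4465747624665 rad 0.2201586624614107 j [-0.2272  0.179   0.0119  1.4019 -0.0006  1.3802]
F radial 7.66 tang(up+) 0.82
```

Call:
carry_out(motion=[{"jaw": -1,"tx": -0.01,"ty": 0.98,"tz": 0.6,"wx": 0,"wy": 0,"wz": 0},{"jaw": -1,"tx": -0.01,"ty": 0.95,"tz": 0.65,"wx": 0,"wy": 0,"wz": 0},{"jaw": -1,"tx": -0.01,"ty": 0.91,"tz": 0.7,"wx": 0,"wy": 0,"wz": 0}])

```text
clock: 11.72
tcp_pos: [0.5395, -0.0374, 0.4433]
orientation: [0.001, 0.72, 0.694, 0.001]
wrist_force: [3.4, 0.2, 6.0]
finger_gap: 0.011
```

```bash
python3 look.py
```

```text
t 11.725 g [ 0.5399 -0.0375  0.2883] gap 0.01102119012946417 F [3.4029 0.2278 5.9567] M [ 0.0276 -0.7394 -0.0911] tilt 51.37673456223707 rad 0.2201598435253027 j [-0.2175  0.2371  0.0378  1.3689 -0.0002  1.3897]
F radial 6.77 tang(up+) 1.07
```

Call:
carry_out(motion=[{"jaw": -1,"tx": -0.01,"ty": 0.94,"tz": 0.67,"wx": 0,"wy": 0,"wz": 0},{"jaw": -1,"tx": -0.01,"ty": 0.88,"tz": 0.74,"wx": 0,"wy": 0,"wz": 0}])

```text
clock: 11.98
tcp_pos: [0.5573, -0.0381, 0.4281]
orientation: [0.0, 0.72, 0.694, -0.0]
wrist_force: [3.6, 0.1, 2.1]
finger_gap: 0.0113
```

```bash
python3 look.py
```

```text
t 11.975 g [ 0.5573 -0.0382  0.2731] gap 0.011310263978648786 F [3.5713 0.1176 2.0878] M [-0.0618 -0.3905 -0.0538] tilt 45.37185345784204 rad 0.22033771045868175 j [-0.2119  0.276   0.0522  1.3472 -0.0004  1.3954]
F radial 3.99 tang(up+) -1.07
```

Call:
carry_out(motion=[{"jaw": -1,"tx": -0.01,"ty": 0.4,"tz": 0.41,"wx": 0,"wy": 0,"wz": 0},{"jaw": -1,"tx": -0.01,"ty": 0.4,"tz": 0.42,"wx": 0,"wy": 0,"wz": 0},{"jaw": -1,"tx": -0.01,"ty": 0.37,"tz": 0.43,"wx": 0,"wy": 0,"wz": 0},{"jaw": -1,"tx": 0,"ty": 0.37,"tz": 0.44,"wx": 0,"wy": 0,"wz": 0}])

```text
clock: 12.48
tcp_pos: [0.5727, -0.0389, 0.4113]
orientation: [0.0, 0.72, 0.694, 0.0]
wrist_force: [4.7, -0.2, 3.0]
finger_gap: 0.0109
```

```bash
python3 look.py
```

```text
t 12.475 g [ 0.5728 -0.0389  0.2563] gap 0.010878802770723955 F [ 4.6625 -0.2424  2.9918] M [ 0.0272 -0.7988 -0.1045] tilt 39.41302795953887 rad 0.2205113974434462 j [-0.2077  0.3093  0.0567  1.3175  0.0002  1.3995]
F radial 5.51 tang(up+) -0.65
```

```bash
python3 arc.py 39.5 14 9; python3 arc.py 14 0 8
```

```text
[{"jaw": -1, "tx": 0, "ty": 0.67, "tz": 0.86, "wx": 0, "wy": 0, "wz": 0}, {"jaw": -1, "tx": 0, "ty": 0.63, "tz": 0.89, "wx": 0, "wy": 0, "wz": 0}, {"jaw": -1, "tx": 0, "ty": 0.58, "tz": 0.92, "wx": 0, "wy": 0, "wz": 0}, {"jaw": -1, "tx": 0, "ty": 0.54, "tz": 0.95, "wx": 0, "wy": 0, "wz": 0}, {"jaw": -1, "tx": 0, "ty": 0.49, "tz": 0.97, "wx": 0, "wy": 0, "wz": 0}, {"jaw": -1, "tx": 0, "ty": 0.44, "tz": 0.99, "wx": 0, "wy": 0, "wz": 0}, {"jaw": -1, "tx": 0, "ty": 0.39, "tz": 1.01, "wx": 0, "wy": 0, "wz": 0}, {"jaw": -1, "tx": 0, "ty": 0.34, "tz": 1.03, "wx": 0, "wy": 0, "wz": 0}, {"jaw": -1, "tx": 0, "ty": 0.29, "tz": 1.05, "wx": 0, "wy": 0, "wz": 0}]
[{"jaw": -1, "tx": 0, "ty": 0.15, "tz": 0.65, "wx": 0, "wy": 0, "wz": 0}, {"jaw": -1, "tx": 0, "ty": 0.13, "tz": 0.66, "wx": 0, "wy": 0, "wz": 0}, {"jaw": -1, "tx": 0, "ty": 0.11, "tz": 0.66, "wx": 0, "wy": 0, "wz": 0}, {"jaw": -1, "tx": 0, "ty": 0.09, "tz": 0.67, "wx": 0, "wy": 0, "wz": 0}, {"jaw": -1, "tx": 0, "ty": 0.07, "tz": 0.67, "wx": 0, "wy": 0, "wz": 0}, {"jaw": -1, "tx": 0, "ty": 0.05, "tz": 0.67, "wx": 0, "wy": 0, "wz": 0}, {"jaw": -1, "tx": 0, "ty": 0.03, "tz": 0.67, "wx": 0, "wy": 0, "wz": 0}, {"jaw": -1, "tx": 0, "ty": 0.01, "tz": 0.67, "wx": 0, "wy": 0, "wz": 0}]
```

Call:
carry_out(motion=[{"jaw": -1,"tx": -0.01,"ty": 0.7,"tz": 0.84,"wx": 0,"wy": 0,"wz": 0},{"jaw": -1,"tx": 0,"ty": 0.66,"tz": 0.87,"wx": 0,"wy": 0,"wz": 0},{"jaw": -1,"tx": -0.01,"ty": 0.58,"tz": 0.92,"wx": 0,"wy": 0,"wz": 0},{"jaw": -1,"tx": 0,"ty": 0.54,"tz": 0.95,"wx": 0,"wy": 0,"wz": 0}])

```text
clock: 12.98
tcp_pos: [0.5978, -0.04, 0.3748]
orientation: [0.0, 0.72, 0.694, 0.0]
wrist_force: [4.3, 0.5, 1.5]
finger_gap: 0.0109
```

```bash
python3 look.py
```

```text
t 12.975 g [ 0.5979 -0.04    0.2198] gap 0.010885100977538935 F [4.2629 0.5214 1.5159] M [ 0.1307 -0.7651 -0.0843] tilt 27.898908707073055 rad 0.2211197883736541 j [-0.2008  0.3694  0.0528  1.2538  0.0003  1.4063]
F radial 4.46 tang(up+) -0.64
```

Call:
carry_out(motion=[{"jaw": -1,"tx": -0.01,"ty": 0.49,"tz": 0.97,"wx": 0,"wy": 0,"wz": 0},{"jaw": -1,"tx": 0,"ty": 0.44,"tz": 0.99,"wx": 0,"wy": 0,"wz": 0},{"jaw": -1,"tx": 0,"ty": 0.39,"tz": 1.01,"wx": 0,"wy": 0,"wz": 0},{"jaw": -1,"tx": 0,"ty": 0.34,"tz": 1.03,"wx": 0,"wy": 0,"wz": 0},{"jaw": -1,"tx": 0,"ty": 0.29,"tz": 1.05,"wx": 0,"wy": 0,"wz": 0}])

```text
clock: 13.6
tcp_pos: [0.6179, -0.0408, 0.3245]
orientation: [0.001, 0.72, 0.694, 0.001]
wrist_force: [7.9, 0.5, 1.8]
finger_gap: 0.0106
```

```bash
python3 look.py dn wrist
```

```text
t 13.6 g [ 0.6183 -0.0408  0.1695] gap 0.010638570665421393 F [7.8688 0.4624 1.8172] M [ 0.0643 -1.2935 -0.0444] tilt 13.841308104012256 rad 0.22230891630789235 j [-0.1957  0.4293  0.0177  1.1567  0.0006  1.4113]
F radial 8.05 tang(up+) -0.11
```

View pics/dn_wrist.png

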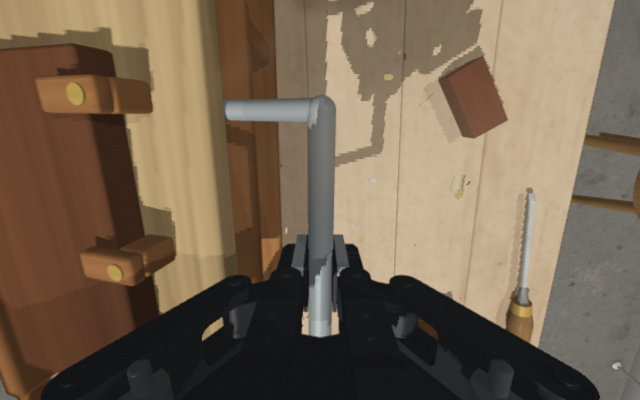

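Call:
carry_out(motion=[{"jaw": -1,"tx": 0,"ty": 0.22,"tz": 0.6,"wx": 0,"wy": 0,"wz": 0},{"jaw": -1,"tx": 0,"ty": 0.2,"tz": 0.65,"wx": 0,"wy": 0,"wz": 0},{"jaw": -1,"tx": 0,"ty": 0.15,"tz": 0.65,"wx": 0,"wy": 0,"wz": 0},{"jaw": -1,"tx": 0,"ty": 0.1,"tz": 0.65,"wx": 0,"wy": 0,"wz": 0},{"jaw": -1,"tx": 0,"ty": 0.07,"tz": 0.6,"wx": 0,"wy": 0,"wz": 0}])

```text
clock: 14.28
tcp_pos: [0.6246, -0.0411, 0.2925]
orientation: [0.0, 0.72, 0.694, 0.0]
wrist_force: [7.4, -0.8, -0.5]
finger_gap: 0.0109
```

```bash
python3 look.py
```

```text
t 14.275 g [ 0.6247 -0.0411  0.1375] gap 0.010908137017907726 F [ 7.3861 -0.8139 -0.4995] M [ 0.0105 -1.1667 -0.0847] tilt 5.444590040224058 rad 0.22328141972226656 j [-0.1939  0.4619 -0.0125  1.096   0.0002  1.4132]
F radial 7.33 tang(up+) -1.20
```

Call:
carry_out(motion=[{"jaw": -1,"tx": 0,"ty": 0.05,"tz": 0.5,"wx": 0,"wy": 0,"wz": 0},{"jaw": -1,"tx": 0,"ty": 0.03,"tz": 0.4,"wx": 0,"wy": 0,"wz": 0},{"jaw": -1,"tx": 0,"ty": 0.02,"tz": 0.4,"wx": 0,"wy": 0,"wz": 0}])

```text
clock: 14.65
tcp_pos: [0.6258, -0.0412, 0.2796]
orientation: [0.0, 0.72, 0.694, 0.0]
wrist_force: [7.1, -0.4, -0.5]
finger_gap: 0.011
```

```bash
python3 look.py
```

```text
t 14.65 g [ 0.626  -0.0412  0.1246] gap 0.011040601797687136 F [ 7.1283 -0.3846 -0.5374] M [ 0.0124 -1.195  -0.0647] tilt 2.130542473785817 rad 0.22370174821631764 j [-0.1936  0.4723 -0.0289  1.0685  0.0002  1.4135]
F radial 7.11 tang(up+) -0.80
```

Call:
carry_out(motion=[{"jaw": -1,"tx": 0,"ty": 0.06,"tz": 0.25,"wx": 0,"wy": 0,"wz": 0},{"jaw": -1,"tx": 0,"ty": 0.05,"tz": 0.25,"wx": 0,"wy": 0,"wz": 0},{"jaw": -1,"tx": 0,"ty": 0,"tz": 0.2,"wx": 0,"wy": 0,"wz": 0}])

```text
clock: 15.02
tcp_pos: [0.6264, -0.0412, 0.2723]
orientation: [-0.0, 0.72, 0.694, -0.0]
wrist_force: [6.2, 0.9, -0.5]
finger_gap: 0.0108
```

```bash
python3 look.py
```

```text
t 15.025 g [ 0.6264 -0.0412  0.1173] gap 0.01082906913329308 F [ 6.238   0.8846 -0.4803] M [ 0.0103 -0.9796 -0.0336] tilt 0.2533691603085092 rad 0.22395854156710532 j [-0.1934  0.4795 -0.0364  1.0554  0.      1.4137]
F radial 6.20 tang(up+) -0.51
```

Call:
carry_out(motion=[{"jaw": -1,"tx": 0,"ty": 0,"tz": 0.15,"wx": 0,"wy": 0,"wz": 0},{"jaw": -1,"tx": 0,"ty": 0,"tz": 0.15,"wx": 0,"wy": 0,"wz": 0}])

```text
clock: 15.28
tcp_pos: [0.6265, -0.0412, 0.2693]
orientation: [-0.0, 0.72, 0.694, -0.0]
wrist_force: [6.4, -1.0, -0.9]
finger_gap: 0.0107
```

```bash
python3 look.py
```

```text
t 15.275 g [ 0.6264 -0.0412  0.1143] gap 0.010656090079734849 F [ 6.43   -0.959  -0.9318] M [-0.041  -1.0085 -0.0492] tilt -0.503934990377768 rad 0.22403683123639553 j [-0.1934  0.4816 -0.0407  1.0488  0.      1.4137]
F radial 6.47 tang(up+) -0.87
```

Call:
carry_out(motion=[{"jaw": -1,"tx": 0,"ty": 0,"tz": 0.15,"wx": 0,"wy": 0,"wz": 0},{"jaw": -1,"tx": 0,"ty": 0,"tz": 0.1,"wx": 0,"wy": 0,"wz": 0},{"jaw": -1,"tx": 0,"ty": 0,"tz": 0.1,"wx": 0,"wy": 0,"wz": 0}])

```text
clock: 15.65
tcp_pos: [0.6265, -0.0412, 0.2659]
orientation: [-0.0, 0.72, 0.694, -0.0]
wrist_force: [6.6, 0.5, -1.6]
finger_gap: 0.0106
```

```bash
python3 look.py
```

```text
t 15.65 g [ 0.6265 -0.0412  0.1109] gap 0.010591746281237017 F [ 6.6067  0.5416 -1.6476] M [-0.0542 -1.0833 -0.0648] tilt -1.3861624327302169 rad 0.22417631805848898 j [-0.1935  0.4841 -0.0456  1.0412  0.      1.4138]
F radial 6.62 tang(up+) -1.49
```

Call:
carry_out(motion=[{"jaw": -1,"tx": 0,"ty": 0,"tz": 0.1,"wx": 0,"wy": 0,"wz": 0},{"jaw": -1,"tx": 0,"ty": 0,"tz": 0.1,"wx": 0,"wy": 0,"wz": 0}])

```text
clock: 15.9
tcp_pos: [0.6266, -0.0412, 0.2639]
orientation: [-0.0, 0.72, 0.694, 0.0]
wrist_force: [6.6, 0.4, -0.8]
finger_gap: 0.0109
```

```bash
python3 look.py fl scene wrist
```

```text
t 15.9 g [ 0.6265 -0.0412  0.1089] gap 0.010899550957953407 F [ 6.6263  0.4283 -0.7599] M [-0.035  -1.0964 -0.0389] tilt -1.8947033175546852 rad 0.2242557424355746 j [-0.1934  0.4856 -0.0483  1.0369  0.0001  1.4137]
F radial 6.63 tang(up+) -0.54
```

View pics/fl_scene.png

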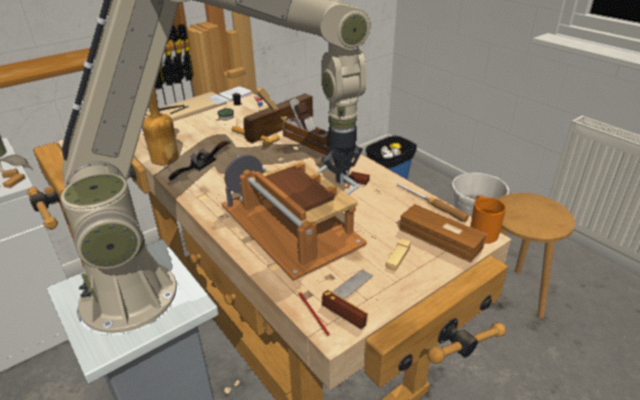

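Call:
carry_out(motion=[{"jaw": -1,"tx": 0,"ty": 0.05,"tz": 0.1,"wx": 0,"wy": 0,"wz": 0},{"jaw": -1,"tx": 0,"ty": 0,"tz": 0.1,"wx": 0,"wy": 0,"wz": 0}])

```text
clock: 16.25
tcp_pos: [0.6267, -0.0412, 0.2631]
orientation: [-0.0, 0.72, 0.694, -0.0]
wrist_force: [3.0, 1.2, 9.7]
finger_gap: 0.0109
```

```bash
python3 look.py
python3 - <<'E'
import cv2
a=cv2.imread('pics/fl_scene.png')[120:290,210:380]; cv2.imwrite('pics/flc.png',cv2.resize(a,None,fx=4,fy=3.5,interpolation=cv2.INTER_CUBIC))
E
```

```text
t 16.25 g [ 0.6266 -0.0412  0.1081] gap 0.01090096306152231 F [2.9841 1.2317 9.6894] M [ 0.0764 -0.0987 -0.06  ] tilt -2.101717320340466 rad 0.22435688498993153 j [-0.1933  0.4865 -0.049   1.0355 -0.0002  1.4139]
F radial 2.58 tang(up+) 9.79
```

View pics/flc.png

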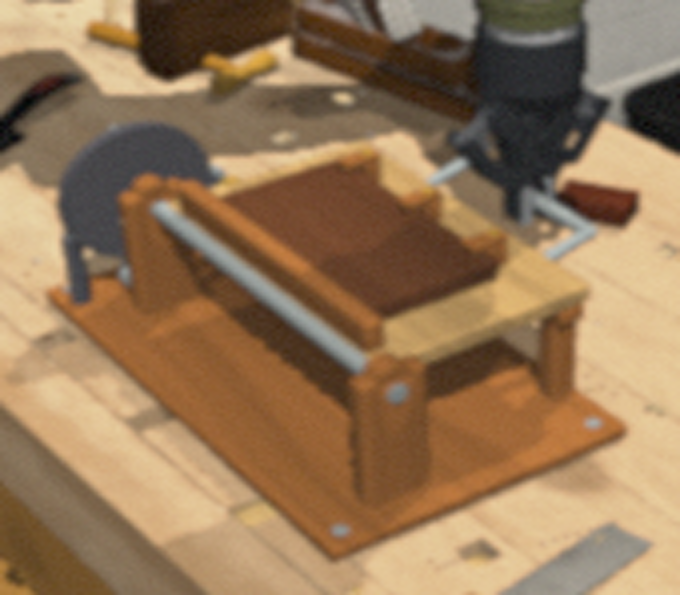

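View pics/fl_wrist.png

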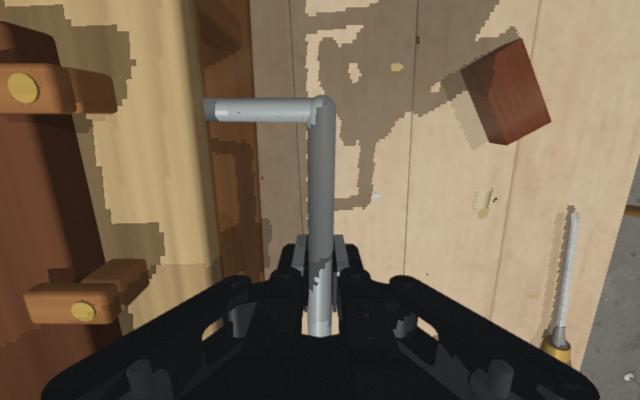

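Call:
carry_out(motion=[{"jaw": -1,"tx": 0,"ty": 0,"tz": 0,"wx": 0,"wy": 0,"wz": 0},{"jaw": -1,"tx": 0,"ty": 0,"tz": 0,"wx": 0,"wy": 0,"wz": 0}])

```text
clock: 16.5
tcp_pos: [0.6266, -0.0412, 0.2631]
orientation: [0.0, 0.72, 0.694, -0.0]
wrist_force: [2.7, -1.3, 4.6]
finger_gap: 0.0108
```

```bash
python3 look.py fl2 scene wrist
python3 - <<'E'
from h import *
np.set_printoptions(precision=4,suppress=True)
for p,y in [((358,186.3),-.112),((357,202.9),-.1747)]:
    o,d=ray('scene',p); print(o+d*(y-o[1])/d[1])
# bar left end from wrist now
c=eyes.calibration('wrist'); print([proj('scene',np.array([.629,.031-0.0,z])) for z in (.1,.11,.12)], [proj('wrist',np.array([.629,.031,z]),c) for z in (.1,.11,.12)])
print([proj('scene',np.array([.6235,-.1115,z])) for z in (.1,.11,.12)])
E
```

```text
t 16.5 g [ 0.6266 -0.0412  0.1081] gap 0.010784286593424099 F [ 2.7319 -1.2981  4.5548] M [-0.0001 -0.3688 -0.0522] tilt -2.0929853993003107 rad 0.22432442632505134 j [-0.1933  0.4863 -0.0493  1.0352 -0.0001  1.4138]
F radial 2.61 tang(up+) 4.65
[ 0.6266 -0.112   0.1118]
[ 0.5674 -0.1747  0.1161]
[array([326.3239, 169.0435]), array([326.2941, 166.1262]), array([326.2642, 163.1863])] [array([317.4844, 111.8259]), array([317.28  , 111.7035]), array([317.0395, 111.5595])]
[array([356.9176, 190.2079]), array([357.0122, 187.1675]), array([357.1077, 184.1019])]
```

```bash
sed -i 's/H=np.array.*; xh/H=np.array([.4068,-.032,.1083]); xh/' look.py; python3 arc.py 0 30 12
```

```text
[{"jaw": -1, "tx": 0, "ty": -0.02, "tz": -0.96, "wx": 0, "wy": 0, "wz": 0}, {"jaw": -1, "tx": 0, "ty": -0.06, "tz": -0.96, "wx": 0, "wy": 0, "wz": 0}, {"jaw": -1, "tx": 0, "ty": -0.1, "tz": -0.95, "wx": 0, "wy": 0, "wz": 0}, {"jaw": -1, "tx": 0, "ty": -0.15, "tz": -0.95, "wx": 0, "wy": 0, "wz": 0}, {"jaw": -1, "tx": 0, "ty": -0.19, "tz": -0.94, "wx": 0, "wy": 0, "wz": 0}, {"jaw": -1, "tx": 0, "ty": -0.23, "tz": -0.93, "wx": 0, "wy": 0, "wz": 0}, {"jaw": -1, "tx": 0, "ty": -0.27, "tz": -0.92, "wx": 0, "wy": 0, "wz": 0}, {"jaw": -1, "tx": 0, "ty": -0.31, "tz": -0.91, "wx": 0, "wy": 0, "wz": 0}, {"jaw": -1, "tx": 0, "ty": -0.35, "tz": -0.89, "wx": 0, "wy": 0, "wz": 0}, {"jaw": -1, "tx": 0, "ty": -0.39, "tz": -0.88, "wx": 0, "wy": 0, "wz": 0}, {"jaw": -1, "tx": 0, "ty": -0.42, "tz": -0.86, "wx": 0, "wy": 0, "wz": 0}, {"jaw": -1, "tx": 0, "ty": -0.46, "tz": -0.84, "wx": 0, "wy": 0, "wz": 0}]
```

Call:
carry_out(motion=[{"jaw": -1,"tx": 0,"ty": 0,"tz": -0.96,"wx": 0,"wy": 0,"wz": 0},{"jaw": -1,"tx": 0,"ty": -0.04,"tz": -0.96,"wx": 0,"wy": 0,"wz": 0},{"jaw": -1,"tx": 0,"ty": -0.1,"tz": -0.95,"wx": 0,"wy": 0,"wz": 0},{"jaw": -1,"tx": 0,"ty": -0.15,"tz": -0.95,"wx": 0,"wy": 0,"wz": 0},{"jaw": -1,"tx": 0,"ty": -0.19,"tz": -0.94,"wx": 0,"wy": 0,"wz": 0},{"jaw": -1,"tx": 0,"ty": -0.23,"tz": -0.93,"wx": 0,"wy": 0,"wz": 0}])

```text
clock: 17.35
tcp_pos: [0.6198, -0.0409, 0.3189]
orientation: [-0.0, 0.72, 0.694, -0.0]
wrist_force: [5.8, -0.2, -3.1]
finger_gap: 0.0109
```

```bash
python3 look.py
```

```text
t 17.35 g [ 0.6197 -0.0409  0.1639] gap 0.010874468959140895 F [ 5.8305 -0.23   -3.1289] M [-0.0335 -1.1646 -0.0402] tilt 14.628866169186775 rad 0.220214562626454 j [-0.1952  0.4374  0.0163  1.1503  0.0003  1.412 ]
F radial 4.86 tang(up+) -4.50
```

Call:
carry_out(motion=[{"jaw": -1,"tx": 0,"ty": -0.27,"tz": -0.92,"wx": 0,"wy": 0,"wz": 0},{"jaw": -1,"tx": 0.01,"ty": -0.31,"tz": -0.91,"wx": 0,"wy": 0,"wz": 0},{"jaw": -1,"tx": 0,"ty": -0.35,"tz": -0.89,"wx": 0,"wy": 0,"wz": 0}])

```text
clock: 17.73
tcp_pos: [0.6108, -0.0405, 0.3465]
orientation: [0.0, 0.72, 0.694, 0.0]
wrist_force: [7.0, -0.4, -1.6]
finger_gap: 0.0112
```

```bash
python3 look.py
```

```text
t 17.725 g [ 0.6109 -0.0405  0.1915] gap 0.01117666456538861 F [ 6.9593 -0.4238 -1.5891] M [-0.0404 -1.4966 -0.0944] tilt 22.167034649045384 rad 0.22057810179012916 j [-0.1975  0.4058  0.037   1.2013  0.0005  1.4097]
F radial 5.86 tang(up+) -4.10
```

Call:
carry_out(motion=[{"jaw": -1,"tx": 0.01,"ty": -0.37,"tz": -0.88,"wx": 0,"wy": 0,"wz": 0},{"jaw": -1,"tx": 0,"ty": -0.4,"tz": -0.86,"wx": 0,"wy": 0,"wz": 0},{"jaw": -1,"tx": 0,"ty": -0.3,"tz": -0.62,"wx": 0,"wy": 0,"wz": 0},{"jaw": -1,"tx": 0,"ty": 0,"tz": 0,"wx": 0,"wy": 0,"wz": 0}])

```text
clock: 18.23
tcp_pos: [0.5998, -0.0401, 0.3706]
orientation: [0.0, 0.72, 0.694, 0.0]
wrist_force: [5.5, -0.2, -0.1]
finger_gap: 0.0107
```

```bash
python3 look.py r1 scene wrist
```

```text
t 18.225 g [ 0.6    -0.04    0.2156] gap 0.010661286991316367 F [ 5.4625 -0.1952 -0.0804] M [-0.0493 -1.2335 -0.0554] tilt 29.0244680650479 rad 0.22110655448210678 j [-0.2002  0.3747  0.0502  1.2455  0.0002  1.4071]
F radial 4.74 tang(up+) -2.72
```

View pics/r1_wrist.png

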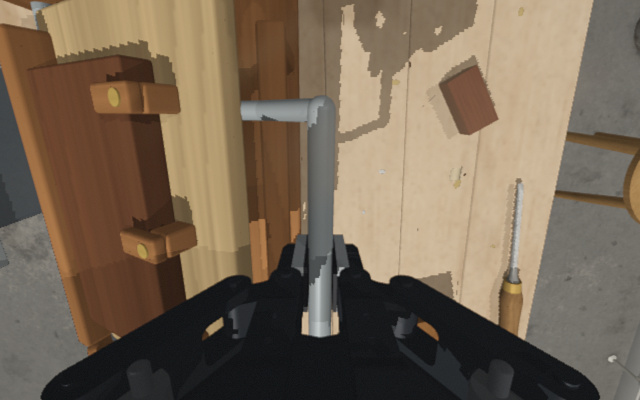

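Call:
carry_out(motion=[{"jaw": -1,"tx": 0,"ty": 0.18,"tz": 0.34,"wx": 0,"wy": 0,"wz": 0},{"jaw": -1,"tx": 0,"ty": 0.17,"tz": 0.34,"wx": 0,"wy": 0,"wz": 0},{"jaw": -1,"tx": 0,"ty": 0.16,"tz": 0.34,"wx": 0,"wy": 0,"wz": 0}])

```text
clock: 18.7
tcp_pos: [0.6052, -0.0403, 0.3599]
orientation: [0.0, 0.72, 0.694, 0.0]
wrist_force: [5.6, -0.7, 0.9]
finger_gap: 0.0112
```

```bash
python3 look.py
```

```text
t 18.7 g [ 0.6053 -0.0402  0.2049] gap 0.011223957432088852 F [ 5.6233 -0.6656  0.9091] M [-0.1222 -1.0552 -0.059 ] tilt 25.94173638718885 rad 0.220910232166379 j [-0.1987  0.3893  0.0455  1.2264  0.0001  1.4084]
F radial 5.47 tang(up+) -1.65
```

Call:
carry_out(motion=[{"jaw": -1,"tx": 0,"ty": 0.16,"tz": 0.34,"wx": 0,"wy": 0,"wz": 0}])

```text
clock: 18.82
tcp_pos: [0.6068, -0.0403, 0.3566]
orientation: [0.0, 0.72, 0.694, 0.0]
wrist_force: [5.3, -0.6, 1.7]
finger_gap: 0.011
```

```bash
python3 look.py
```

```text
t 18.825 g [ 0.6069 -0.0403  0.2016] gap 0.010970102276872784 F [ 5.3212 -0.5521  1.6659] M [-0.138  -0.9636 -0.0392] tilt 24.978551879676907 rad 0.2209125904146314 j [-0.1983  0.3937  0.0438  1.2203  0.0001  1.4089]
F radial 5.54 tang(up+) -0.74
```

Call:
carry_out(motion=[{"jaw": -1,"tx": 0,"ty": 0.15,"tz": 0.34,"wx": 0,"wy": 0,"wz": 0}])

```text
clock: 18.95
tcp_pos: [0.6082, -0.0404, 0.3532]
orientation: [0.0, 0.72, 0.694, 0.0]
wrist_force: [5.1, 0.4, 1.9]
finger_gap: 0.011
```

```bash
python3 look.py
```

```text
t 18.95 g [ 0.6083 -0.0404  0.1982] gap 0.011022118527044267 F [5.0507 0.3838 1.9288] M [-0.0501 -0.8945 -0.0788] tilt 24.019325463138053 rad 0.22079507649402746 j [-0.1979  0.398   0.0418  1.2141  0.      1.4093]
F radial 5.38 tang(up+) -0.29
```

Call:
carry_out(motion=[{"jaw": -1,"tx": 0,"ty": 0.15,"tz": 0.35,"wx": 0,"wy": 0,"wz": 0}])

```text
clock: 19.08
tcp_pos: [0.6097, -0.0404, 0.3497]
orientation: [0.0, 0.72, 0.694, 0.0]
wrist_force: [5.8, 0.3, 2.7]
finger_gap: 0.0109
```

```bash
python3 look.py
```

```text
t 19.075 g [ 0.6098 -0.0405  0.1947] gap 0.010927581251140798 F [5.813  0.2502 2.6698] M [-0.1018 -0.8061 -0.0659] tilt 23.034523002551342 rad 0.22074456516950608 j [-0.1975  0.4025  0.0398  1.2077 -0.      1.4097]
F radial 6.38 tang(up+) 0.19
```

Call:
carry_out(motion=[{"jaw": -1,"tx": 0,"ty": 0.15,"tz": 0.35,"wx": 0,"wy": 0,"wz": 0}])

```text
clock: 19.2
tcp_pos: [0.611, -0.0405, 0.3464]
orientation: [0.0, 0.72, 0.694, -0.0]
wrist_force: [2.8, -0.3, 4.8]
finger_gap: 0.0111
```

```bash
python3 look.py
```

```text
t 19.2 g [ 0.611  -0.0405  0.1914] gap 0.011128006162193022 F [ 2.8395 -0.2911  4.8382] M [-0.1051 -0.4764 -0.0641] tilt 22.125930894185146 rad 0.22066392818171773 j [-0.1971  0.4066  0.0379  1.2019 -0.0001  1.4101]
F radial 4.46 tang(up+) 3.41
```

Call:
carry_out(motion=[{"jaw": -1,"tx": 0,"ty": 0.04,"tz": 0.1,"wx": 0,"wy": 0,"wz": 0},{"jaw": -1,"tx": 0,"ty": 0,"tz": 0,"wx": 0,"wy": 0,"wz": 0}])

```text
clock: 19.45
tcp_pos: [0.6112, -0.0405, 0.346]
orientation: [0.0, 0.72, 0.694, 0.0]
wrist_force: [3.8, 0.5, 3.4]
finger_gap: 0.0104
```

```bash
python3 look.py n2 scene wrist
python3 - <<'E'
import cv2
a=cv2.imread('pics/n2_scene.png')[120:290,210:380]; cv2.imwrite('pics/n2c.png',cv2.resize(a,None,fx=4,fy=3.5,interpolation=cv2.INTER_CUBIC))
E
```

```text
t 19.45 g [ 0.6113 -0.0405  0.191 ] gap 0.01040396037580244 F [3.8333 0.5166 3.4015] M [-0.1371 -0.5825 -0.0687] tilt 21.996245857934415 rad 0.22069629644142774 j [-0.1971  0.4071  0.0375  1.2009 -0.0002  1.4102]
F radial 4.81 tang(up+) 1.73
```

View pics/n2c.png

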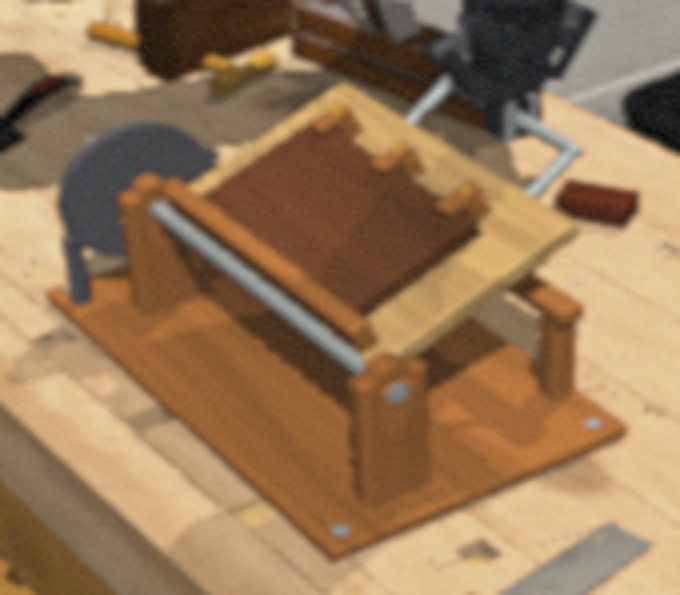

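Call:
carry_out(motion=[{"jaw": -1,"tx": 0,"ty": 0.06,"tz": 0.14,"wx": 0,"wy": 0,"wz": 0}])

```text
clock: 19.68
tcp_pos: [0.6117, -0.0405, 0.3448]
orientation: [0.0, 0.72, 0.694, 0.0]
wrist_force: [2.7, -1.3, 6.4]
finger_gap: 0.0111
```

```bash
python3 look.py
```

```text
t 19.675 g [ 0.6117 -0.0405  0.1898] gap 0.01110055104429448 F [ 2.7383 -1.2911  6.3987] M [-0.1665 -0.4162 -0.0126] tilt 21.666712436570254 rad 0.2206637725382465 j [-0.1969  0.4085  0.0366  1.1986 -0.0002  1.4103]
F radial 4.95 tang(up+) 4.92
```

Call:
carry_out(motion=[{"jaw": -0.8,"tx": 0,"ty": -0.03,"tz": -0.07,"wx": 0,"wy": 0,"wz": 0},{"jaw": -0.5,"tx": 0,"ty": 0,"tz": 0,"wx": 0,"wy": 0,"wz": 0},{"jaw": -0.1,"tx": 0,"ty": 0,"tz": 0,"wx": 0,"wy": 0,"wz": 0},{"jaw": -0.1,"tx": 0,"ty": 0,"tz": 0,"wx": 0,"wy": 0,"wz": 0},{"jaw": -0.1,"tx": 0,"ty": 0,"tz": 0,"wx": 0,"wy": 0,"wz": 0}])

```text
clock: 20.3
tcp_pos: [0.6112, -0.0403, 0.3446]
orientation: [-0.001, 0.72, 0.694, -0.0]
wrist_force: [0.9, 0.0, 0.3]
finger_gap: 0.0383
```

```bash
python3 look.py rel wrist scene
```

```text
t 20.3 g [ 0.611  -0.0403  0.1896] gap 0.03834598872421159 F [0.9482 0.0162 0.2981] M [-0.0375  0.0069 -0.0169] tilt 21.70220751628767 rad 0.21996481271293208 j [-0.1969  0.4084  0.0362  1.1998  0.0001  1.4102]
F radial 0.99 tang(up+) -0.07
```

View pics/rel_wrist.png

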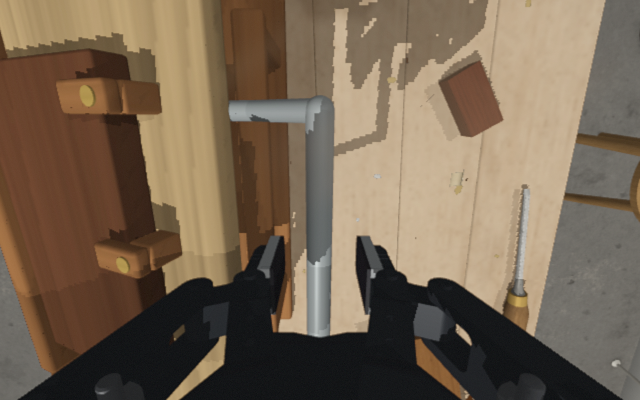

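Bar (columns ~307–330) stands free between the open pads and has not dropped. I now go straight up and clear of the top camera's view.

Call:
carry_out(motion=[{"jaw": -0.1,"tx": 0,"ty": 0,"tz": -1.5,"wx": 0,"wy": 0,"wz": 0},{"jaw": -0.1,"tx": 0,"ty": 0,"tz": -3,"wx": 0,"wy": 0,"wz": 0},{"jaw": -0.1,"tx": 0,"ty": 0,"tz": -4,"wx": 0,"wy": 0,"wz": 0},{"jaw": -0.1,"tx": 0,"ty": 0,"tz": -4,"wx": 0,"wy": 0,"wz": 0},{"jaw": -0.1,"tx": 0,"ty": 0,"tz": -4,"wx": 0,"wy": 0,"wz": 0},{"jaw": -0.1,"tx": 4,"ty": -1,"tz": 0,"wx": 0,"wy": 0,"wz": 0},{"jaw": -0.1,"tx": 5,"ty": -1,"tz": 0,"wx": 0,"wy": 0,"wz": 0},{"jaw": -0.1,"tx": 5,"ty": -1,"tz": 0,"wx": 0,"wy": 0,"wz": 0},{"jaw": -0.1,"tx": 5,"ty": -1,"tz": 0,"wx": 0,"wy": 0,"wz": 0},{"jaw": -0.1,"tx": 5,"ty": -1,"tz": 0,"wx": 0,"wy": 0,"wz": 0},{"jaw": -0.1,"tx": 5,"ty": -1,"tz": 0,"wx": 0,"wy": 0,"wz": 0},{"jaw": -0.1,"tx": 5,"ty": -1,"tz": 0,"wx": 0,"wy": 0,"wz": 0},{"jaw": -0.1,"tx": 4,"ty": -1,"tz": 0,"wx": 0,"wy": 0,"wz": 0},{"jaw": -0.1,"tx": 0,"ty": 0,"tz": 0,"wx": 0,"wy": 0,"wz": 0}])

```text
clock: 22.15
tcp_pos: [0.5441, 0.345, 0.5108]
orientation: [-0.0, 0.718, 0.696, 0.001]
wrist_force: [0.8, 0.3, -0.3]
finger_gap: 0.0388
```

```bash
python3 look.py end top scene
python3 - <<'E'
import cv2
a=cv2.imread('pics/end_top.png')[150:300,220:420]; cv2.imwrite('pics/endtopc.png',cv2.resize(a,None,fx=4,fy=4,interpolation=cv2.INTER_CUBIC))
a=cv2.imread('pics/end_scene.png')[85:285,210:380]; cv2.imwrite('pics/endscenec.png',cv2.resize(a,None,fx=3,fy=3,interpolation=cv2.INTER_CUBIC))
E
```

```text
t 22.15 g [0.5442 0.3451 0.3558] gap 0.0388167264146194 F [ 0.7842  0.3269 -0.2583] M [-0.0374  0.0193  0.0037] tilt 63.73927640562398 rad 0.2759986745190255 j [0.4405 0.4682 0.5335 1.6352 0.0005 2.0432]
F radial 0.11 tang(up+) -0.81
```

View pics/end_top.png

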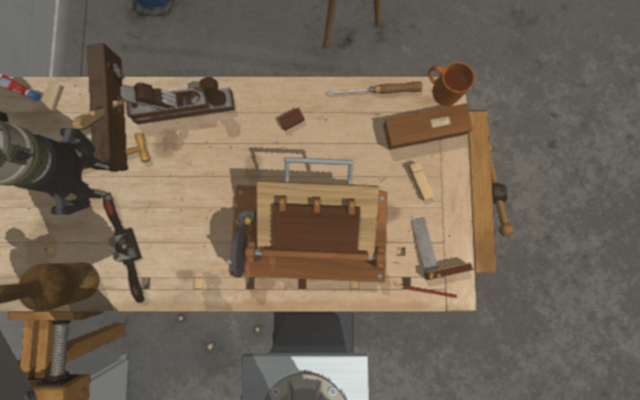

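View pics/endtopc.png

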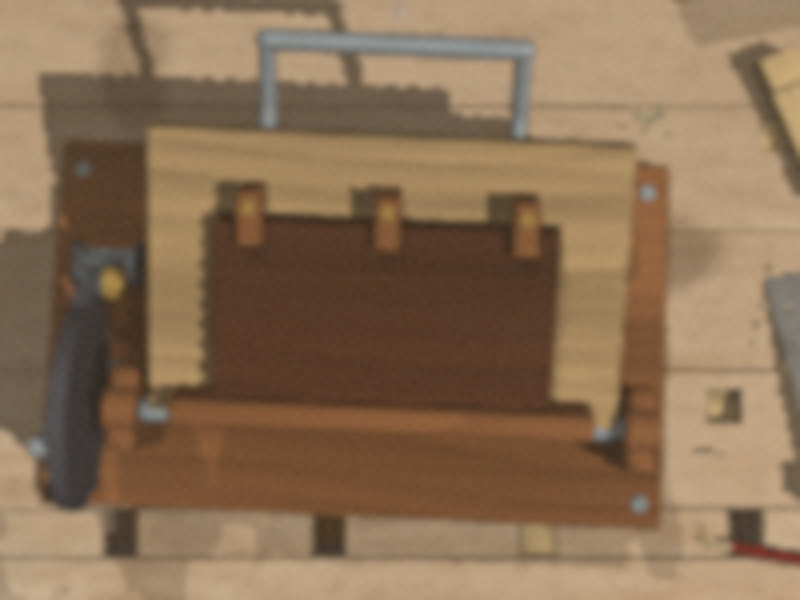

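View pics/endscenec.png

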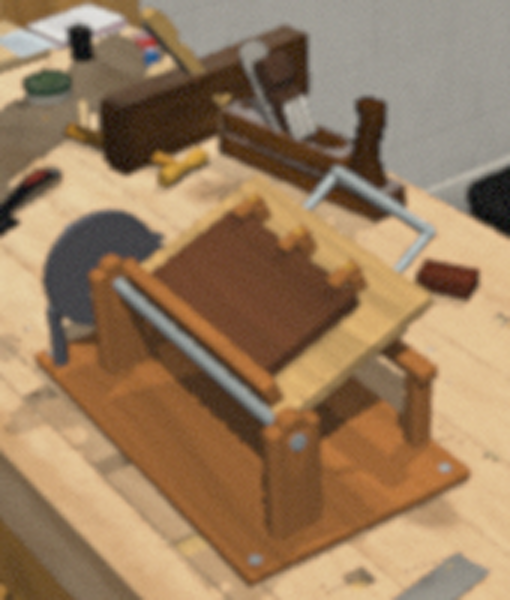

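Run:
```python
from h import *
np.set_printoptions(precision=4,suppress=True)
t=lambda u,v:("top",(220+u/4,150+v/4))
s=lambda u,v:("scene",(210+u/3,85+v/3))
L=tri([t(268,41),s(335,173)]);R=tri([t(527,49),s(429,231)])
m=(L[0]+R[0])/2; print(L,R,m, np.degrees(np.arctan2(m[2]-.110,m[0]-.406)), np.degrees(np.arcsin((m[2]-.11)/.22)))
```

```text
(array([0.6116, 0.0292, 0.1943]), [np.float64(0.00017028982339907414), np.float64(0.0001702898233992601)]) (array([ 0.6067, -0.1111,  0.1957]), [np.float64(0.0001264198835598258), np.float64(0.0001264198835599284)]) [ 0.6091 -0.0409  0.195 ] 22.70164739018004 22.72218321214034
```

```bash
python3 -c "
from workcell import env
print(env.hand_in())"
```

```text
the job is handed in; nothing more can be done
None
```

The easel board now stands, let go, in the second notch up from flat, and the job is handed in at about 22 s of the 72 s allowed.

- **Lift to the stop:** I pinched the bar at about 43° and lifted it to the buffer, at 76 to 78°. The load along the lift rose from about 2 N to 7–8 N there. The wrist picture showed the pawl thrown back.
- **Lowering to flat:** I kept hold all the way down until the board met its rear rest, with 5–10 N upward on the tool. In the scene picture the bar's right end was at 112 mm, level with the hinge at 110 mm.
- **Raising to the notch:** I raised it to about 29° and eased it back until the pawl took the load near 22°. Opening the fingers did not let it sink.

**Last checks:** After the arm was clear, triangulating the bar from two views gave a tilt of 22.7°. The allowed range is 20 to 31°, and the first notch cannot sit above 19.5°. The other tools look unmoved in the top view, and the wrist force was near zero.

**What disagreed:**
- A circle fitted to the gripper's path put the hinge about 6 mm higher than the cameras did, a 1–2° difference in tilt. The height at which the board landed flat agreed with the cameras, so I went by those.
- There was a steady sideways strain of 5–8 N on the bar along the arc, well inside the limits.

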